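Press a pair of freshly glued children's shoe soles

TASK

The right-foot red sole already lies on the bed of the sole press. Lay the left-foot red sole on the press bed to the left of its mate, pointing the same way, heels and toes level, with a gap of about 2 cm between the two at their widest part, without shifting the right one. Then pull the press lever all the way down so that the plate bears on both soles, let go, and leave everything else on the bench where it is.

Things in the scene. Friction and masses are not known exactly. Their poses are not given: they have to be found in the camera images.
- press: Two-column bench press, fixed, blue-green. Base x -155 to +100, y -160 to +160, 28 mm high; on it a 4 mm black rubber bed (210 mm wide), its surface 32 mm above the bench. Steel columns 26 mm thick at x 0, y +-130 mm carry a crossbeam (52 deep, 315 wide, z 144 to 200 mm). Origin: on the bench, below the plate's centre. +x points away from the robot; soles go in from the front at -x, toe first.
- housing_lip (a point): Middle of the lower front edge of the press's gear housing, a box 70 mm wide (y), from here 155 mm back (+x) and 82 mm up, on the crossbeam. It overhangs the soles' heels, 98 mm above the bed: an upright gripper that holds a heel strikes it; one leaning back 30 degrees or more towards the press's -x clears it.
- bed_centre (a point): Point on the press bed's upper surface straight under the centre of the pressing plate; axes as the press.
- press_plate: Aluminium pressing plate with black rubber face, 85 (x) by 190 (y) by 16 mm, below the housing; origin: centre of its underside, 36 mm above the bed when the lever is up. Goes down 23.5 mm per rad of lever; meets the 14 mm thick soles at about 0.94 rad, then its soft springs yield. It covers the foreparts of the soles; waists and heels stay out in front of it.
- press_lever (a joint): Press lever on the right (-y) side of the gear housing: steel rod with a black ball. 0 = up (rod 45 degrees above level, pointing up and to the press's -x); grows as the ball is pulled to -x and down; 1.2 rad = stop, fully down (24 degrees below level). Stays where left; 4 to 10 N at the ball moves it. Turns about the press's y axis through lever_pivot.
- lever_pivot (a point): Point on the lever's axis of turning, in the plane in which the ball moves; 170 mm above the bench, fixed to the press.
- lever_knob (a point): Centre of the black ball of 30 mm diameter at the lever's end, 112 mm from lever_pivot; free on all sides but for the 12 mm rod.
- sole_left: Left-foot red sole, black tread, loose on the bench, about 160 g. 180 long, 65 wide at the forepart (22 to 65 mm ahead of origin), 14 mm high; from 43 mm behind origin it rises to a heel 30 high and 47 wide, with flat upright sides 61 to 80 mm behind origin. Origin: mid length and width, underside; +x to toe, +y left. A 20 mm gap puts it about 86 mm from sole_right's origin.
- sole_left_heel (a point): Rearmost point of the left sole, on its centre line, 90 mm behind its origin, 15 mm up.
- sole_left_toe (a point): Point at the toe end of the left sole, on its centre line, 90 mm ahead of its origin, 7 mm up.
- sole_right: Right-foot red sole, mirror image of sole_left, loose on the right half of the press bed, toe into the press. Origin and axes as sole_left, its underside on the bed.
- sole_tan: Tan left-foot sole of the same shape and size, for another job, on the bench; not to be moved.
- glue_jar: Yellow glue jar with green cap, 72 mm across, 88 mm high; origin at its foot. Not to be moved.
- mug: Orange mug, 82 mm across, 95 mm high; origin at its foot. Not to be moved.
- solvent: White bottle, 72 mm across, 165 mm high; origin at its foot. Not to be moved.
- polish_tin: Flat dark red polish tin, 83 mm across, 24 mm high; origin at its foot. Not to be moved.
- hammer: Hammer lying on the bench, 240 mm long, about 30 mm high, between robot and press. Not to be moved.
- last: Green plastic shoe last standing sole down, 212 mm long, 72 mm wide, 100 mm high; origin at its foot, toe to +x. Not to be moved.

How it is judged:
By the outcome, as a careful person would: the job done as asked, in the order asked, and still so for the second after the job is handed in, with the robot touching nothing.
It also fails if it takes over 64 s, if anything falls off the work surface, if the arm or the gripper's body presses on something with over 40 N, if the wrist force passes 120 N, or if a joint passes its speed limit or range.

ROBOT

A 7-joint arm with a two-finger parallel gripper is mounted at the origin on the work surface. World frame = base frame: x ahead of the robot, y to its left, z up, the work surface at z = 0. Lengths are in mm, angles in rad, forces in N, time in s.
With the tool pointing down it reaches from about 400 to 850 mm from the base axis. Payload 4.5 kg.
Tool frame: the origin (TCP) lies midway between the tips of the shut fingers; the grasp point (between the pads) lies 19 mm behind it; z points along the fingers, y is the line along which they close (so a half turn about z gives the same grasp; the last joint's range is limited). The gripper opens to 85 mm and grips with 20 to 120 N. Pads are 22 mm wide; open, the fingers measure 114 mm over their backs; the gripper's body (76 mm by 85 mm) begins 54 mm behind the grasp point. The pads swing forward as they close: fully open they stand 13 mm farther back than shut.
Start: joints at [1.198, 0.689, -0.195, 1.565, 0.157, 0.902, -0.215], TCP at [247.326, -574.007, 231.317] pointing down, gripper open.
Joint ranges: [-3.01, 3.01], [-0.46, 2.08], [-1.47, 1.51], [0.13, 2.56], [-1, 4.14], [0.04, 2.09], [-2.66, 2.66]. Speed limits (rad/s): [2.57, 2.57, 3.14, 3.14, 3.14, 3.14, 3.14].

INTERFACE

Orientations are given as a unit quaternion [w, x, y, z].
In Python, from cell import get_state, snapshot, camera_model, hand_in gives the robot as it stands.
- The arm moves only by the tool jog_arm, never from a script. Its argument "commands" is a list of rows, each a list of 3 entries, a list of its own where there are three numbers: the turn, a rotation vector about the tool's x, y, z each as a share of 360 degrees, from -1 to 1, then the shift along the tool's x, y, z each as a share of 40 cm, from -1 to 1, then the closure, from -1 (fully open) to 1 (shut). A call has 1 to 12 rows; each row is the pose to reach, as a shift and turn from the pose commanded when the call began, along the tool's axes at that moment, turning the shorter way round; what a row does not reach only later rows make up. A row lasts 1/8 s, in which the tool goes at most 62.5 mm and 10.7 degrees, less where a joint would pass 70% of its speed; a pose out of reach is approached as far as the arm can. A call with a number of a shift or a turn outside -1 to 1 is refused whole. A call with a gripper value outside its range is refused whole. The fingers move at their own pace and stop on an object; "force" is the grip in N (left out, the last holds). Time passes only in rows, so rows that repeat a pose let the fingers close. It gives the time, the measured TCP pose, the force, the opening and the grip force at its end, in the units of the state.
- get_state(): the state, without advancing time (a new reading comes with each control period).
- snapshot(name): name is "scene" or "top" or "wrist"; returns the picture (400x640x3 uint8, red, green, blue); there is no depth.
- camera_model(name): a dict with "fovy" (degrees; the focal length in pixels is half the picture's height over the tangent of half this angle, whatever the lens; pixels are square), "cx", "cy" (the principal point, pixels), "origin" and "orientation" of the camera in the world; the wrist camera has in their place "hand_eye" (4x4, takes a point from camera to tool coordinates, whose origin is the TCP and whose axes are the flange's). Camera axes: x right, y down, z forward; pixel columns grow to the right and rows downward; lengths in mm; the calibration is good to about 2 mm. A picture is of the moment at which its call begins: read the wrist's pose just before it. camera_model takes no time and is no camera call.
- hand_in(): hands the job in; it is judged then, once.
The state is a dict: "time_s": time; "q": joint angles; "joint_vel": joint speeds; "tau": joint torques, N m; "eef_pos": TCP position; "orientation": TCP orientation; "ft_force": force on the tool from outside, world axes, zero at the start; "wrist_torque": the same for the moment, N m; "width": opening from 0.0 (shut) to 1.0 (fully open); "gripper_force": force on a finger pad.
Only numpy, scipy, OpenCV 4.12 (cv2) and the standard library are available. Lean on these libraries where they do the work, as an engineer would, in place of code of your own. Each camera call takes 0.05 s, during which the arm holds its last target. There are 200 camera calls.

## Working session

There is one attempt and no reset: what is moved stays moved. The work goes in short steps, Python scripts to look and compute and a tool call to move; the robot and the scene stay as the last step left them, time stands still between calls to the robot, and variables do not carry over. Pictures are saved under pics/ and viewed, at most 10 in all, crops included, and the job is handed in when it is done.

Besides the shell and the picture viewer there is one more tool, called after "Call:" as name(argument=value, ...) on one line, values as JSON. jog_arm: Moves the arm, as the interface text tells. Shift numbers are shares of 40 cm and turn numbers shares of 360 degrees, none past 1 either way. Its arguments: {"type":"object","properties":{"commands":{"type":"array"},"force":{"type":"number"}},"required":["commands"]}

```bash
mkdir -p pics; ls; python3 - <<'E'
from cell import *
import cv2
for n in ("scene","top"):
    cv2.imwrite(f"pics/{n}0.png",snapshot(n)[:,:,::-1]); print(n,camera_model(n))
print(camera_model("wrist")); print(get_state())
E
```

```text
pics
scene {'fovy': 51.90501881727073, 'cx': 325.45778791630744, 'cy': 192.6000597038129, 'origin': array([1468.44478924, -540.47886635,  882.57600198]), 'orientation': array([-0.39975319,  0.77427321,  0.43396807, -0.22884515])}
top {'fovy': 53.832654433796336, 'cx': 316.49898315503464, 'cy': 205.0379026972091, 'origin': array([ 305.37038325,   29.26915274, 1347.64712549]), 'orientation': array([ 0.0792096 , -0.70193508,  0.70302628, -0.08226195])}
{'fovy': 69.80198845681228, 'cx': 312.52022587604995, 'cy': 201.26983087158848, 'hand_eye': array([[ 9.58385717e-04, -9.47967141e-01, -3.18366739e-01,
         8.35114380e+01],
       [ 9.99998129e-01,  3.73492708e-04,  1.89820429e-03,
         1.33333771e+00],
       [-1.68052764e-03, -3.18367962e-01,  9.47965725e-01,
        -1.41153330e+02],
       [ 0.00000000e+00,  0.00000000e+00,  0.00000000e+00,
         1.00000000e+00]])}
{'time_s': 0.1, 'q': array([ 1.19780235,  0.68990631, -0.19452456,  1.56624198,  0.15730741,
        0.902483  , -0.21509059]), 'joint_vel': array([ 3.91407755e-04, -3.42837179e-03, -8.79869513e-05, -2.85272670e-03,
        3.75887275e-04,  6.15466091e-04, -1.18838452e-04]), 'tau': array([-3.49043316e-03, -5.40595329e+01, -1.27142318e+00, -1.58984685e+01,
        9.36056545e-03,  4.37901399e-03, -4.39673087e-06]), 'eef_pos': array([ 247.02360294, -573.48242192,  230.55996238]), 'orientation': array([-7.92124102e-04,  9.79376218e-01,  2.02043423e-01, -2.24816143e-04]), 'ft_force': array([ 0.93596335, -0.02383015, -0.38470651]), 'wrist_torque': array([ 0.01124432, -0.00469595,  0.00720079]), 'gripper_force': 0.0, 'width': 0.9974983331368398}
```

View pics/top0.png

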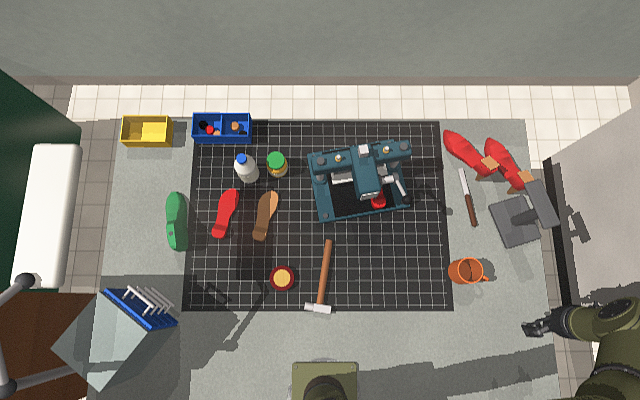

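View pics/scene0.png

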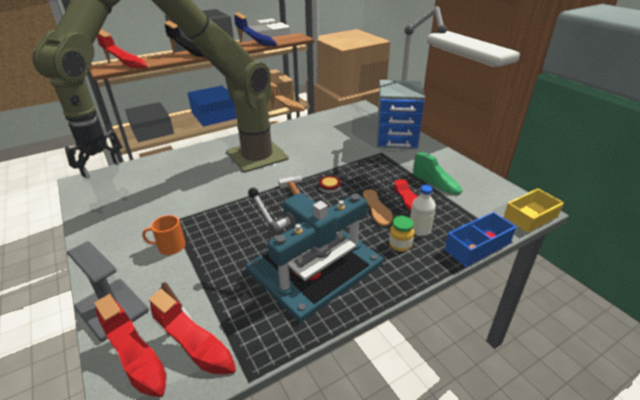

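The top view shows the loose red sole at about (225,213), its wide toe end towards the top. The press is centred at about (362,180) with the right sole's heel at (378,200), the hammer is at (322,275) and the tan sole at (265,215). I'll write the helpers and zoom in.

```bash
cat > h.py <<'E'
import numpy as np, cv2
from cell import *
from scipy.spatial.transform import Rotation as R
def rot(q): return R.from_quat([q[1],q[2],q[3],q[0]])
def cam(n,st=None):
    m=camera_model(n); f=200/np.tan(np.radians(m["fovy"]/2))
    if n=="wrist":
        T=np.eye(4); T[:3,:3]=rot(st["orientation"]).as_matrix(); T[:3,3]=st["eef_pos"]
        C=T@m["hand_eye"]; return f,m["cx"],m["cy"],C[:3,3],C[:3,:3]
    return f,m["cx"],m["cy"],np.array(m["origin"]),rot(m["orientation"]).as_matrix()
def cast(c,px,z):
    f,cx,cy,o,M=c; px=np.atleast_2d(px).astype(float)
    d=np.c_[(px[:,0]-cx)/f,(px[:,1]-cy)/f,np.ones(len(px))]@M.T
    return o+d*((z-o[2])/d[:,2])[:,None]
def proj(c,P):
    f,cx,cy,o,M=c; p=(np.atleast_2d(P)-o)@M; return np.c_[f*p[:,0]/p[:,2]+cx,f*p[:,1]/p[:,2]+cy]
def red(im):
    h=cv2.cvtColor(im,cv2.COLOR_RGB2HSV); return (((h[...,0]<7)|(h[...,0]>173))&(h[...,1]>150)&(h[...,2]>60)).astype(np.uint8)
def shot(n,name):
    st=get_state(); im=snapshot(n); cv2.imwrite(f"pics/{name}.png",im[:,:,::-1]); return im,cam(n,st),st
E
python3 - <<'E'
from h import *
im=cv2.imread("pics/top0.png")[:,:,::-1].copy(); c=cam("top")
m=red(im); m2=np.zeros_like(m); m2[180:245,205:242]=m[180:245,205:242]
cs=max(cv2.findContours(m2,0,1)[0],key=cv2.contourArea)
P=cast(c,cs[:,0],12)[:,:2].astype(np.float32)
print(cv2.minAreaRect(P), P.min(0),P.max(0)); 
mu=P.mean(0); u,s,v=np.linalg.svd(P-mu); print(v[0], np.degrees(np.arctan2(v[0][1],v[0][0])))
cv2.imwrite("pics/z.png",cv2.resize(im[130:230,205:425,::-1],None,fx=3.6,fy=3.6,interpolation=cv2.INTER_CUBIC))
print(cast(c,[[316,221],[408,206],[362,180],[322,275],[325,308],[329,240]],28))
E
```

```text
((590.9745483398438, 344.9109191894531), (65.94485473632812, 179.06117248535156), 70.94451904296875) [501.38715 296.97238] [678.2721 381.8314]
[-0.96389395  0.2662864 ] 164.5566
[[ 556.91730135   25.03300617   28.        ]
 [ 609.02485033 -291.62830617   28.        ]
 [ 702.38840085 -135.89727565   28.        ]
 [ 375.46264662    5.52978285   28.        ]
 [ 269.94511681   -3.65017366   28.        ]
 [ 491.72714339  -18.66813263   28.        ]]
```

View pics/z.png

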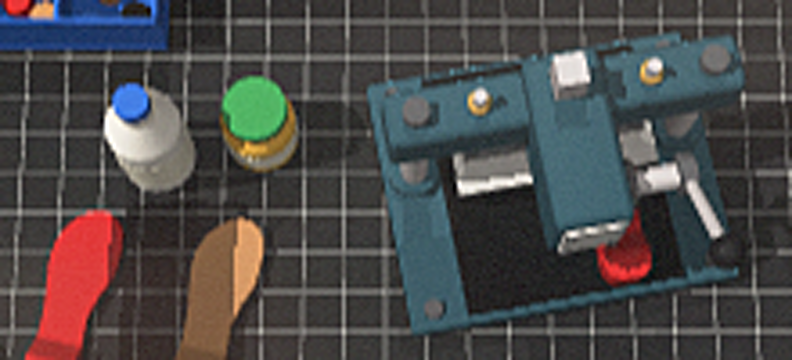

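```bash
cat >> h.py <<'E'
def tool(yaw,tilt):
    "orientation: tool x backward along -heading(yaw), leaning back by tilt (deg)"
    y,t=np.radians([yaw,tilt]); H=np.array([np.cos(y),np.sin(y),0]); Z=np.array([0,0,1.])
    z=np.sin(t)*H-np.cos(t)*Z; x=-np.cos(t)*H-np.sin(t)*Z
    return R.from_matrix(np.c_[x,np.cross(z,x),z])
def plan(pos,r,st=None,p0=None,r0=None):
    st=st or get_state(); r0=r0 or rot(st["orientation"]); p0=st["eef_pos"] if p0 is None else p0
    print("turn",np.round((r0.inv()*r).as_rotvec()/2/np.pi,4),"shift",np.round(r0.inv().apply(np.array(pos)-p0)/400,4))
E
python3 - <<'E'
from h import *
plan([450,-130,200],tool(9.4,20))
c=cam("top"); print(cast(c,[[370,197]],130),cast(c,[[406,199]],249),cast(c,[[467,270]],95),cast(c,[[246,158]],165),cast(c,[[277,160]],88))
E
```

```text
turn [-0.0803 -0.0102 -0.4548] shift [ 0.9048 -0.8172  0.0776]
[[ 615.15180435 -147.07282956  130.        ]] [[ 578.84040215 -233.26088173  249.        ]] [[ 386.60301973 -449.98534593   95.        ]] [[734.10182224 246.89428294 165.        ]] [[754.83800664 156.35181668  88.        ]]
```

Call:
jog_arm(commands=[[[-0.08, -0.01, -0.455], [0.905, -0.817, 0.078], -1], [[-0.08, -0.01, -0.455], [0.905, -0.817, 0.078], -1], [[-0.08, -0.01, -0.455], [0.905, -0.817, 0.078], -1], [[-0.08, -0.01, -0.455], [0.905, -0.817, 0.078], -1], [[-0.08, -0.01, -0.455], [0.905, -0.817, 0.078], -1], [[-0.08, -0.01, -0.455], [0.905, -0.817, 0.078], -1], [[-0.08, -0.01, -0.455], [0.905, -0.817, 0.078], -1], [[-0.08, -0.01, -0.455], [0.905, -0.817, 0.078], -1], [[-0.08, -0.01, -0.455], [0.905, -0.817, 0.078], -1], [[-0.08, -0.01, -0.455], [0.905, -0.817, 0.078], -1], [[-0.08, -0.01, -0.455], [0.905, -0.817, 0.078], -1], [[-0.08, -0.01, -0.455], [0.905, -0.817, 0.078], -1]])

```text
time_s: 1.6
eef_pos: [449.1, -130.6, 199.2]
orientation: [0.153, 0.26, 0.953, 0.011]
ft_force: [-1.4, 0.3, -0.8]
width: 0.999
gripper_force: 0.0
```

```bash
python3 -c "
from h import *
print(get_state()['q']); plan([450,-130,200],tool(9.4,20))"
```

```text
[ 0.29535033  0.48247481 -0.16730676  2.35213853  1.53497391  0.08775879
 -0.32383937]
turn [-0.0194 -0.0032 -0.1077] shift [-0.0017  0.0025 -0.0013]
```

Call:
jog_arm(commands=[[[-0.019, -0.003, -0.108], [0, 0, 0], -1], [[-0.019, -0.003, -0.108], [0, 0, 0], -1], [[-0.019, -0.003, -0.108], [0, 0, 0], -1], [[-0.019, -0.003, -0.108], [0, 0, 0], -1], [[-0.019, -0.003, -0.108], [0, 0, 0], -1], [[-0.019, -0.003, -0.108], [0, 0, 0], -1]])

```text
time_s: 2.35
eef_pos: [449.5, -131.0, 199.4]
orientation: [0.173, -0.078, 0.982, 0.014]
ft_force: [0.9, 0.4, 0.2]
width: 1.0
gripper_force: 0.0
```

```bash
python3 -c "
from h import *
shot('wrist','w1'); print(get_state()['q']); plan([450,-130,200],tool(9.4,20))"
```

```text
[ 0.53982266  0.50570515 -0.37208182  2.3460269   1.68088084  0.04488468
  0.2953815 ]
turn [-0.0004 -0.0001 -0.0008] shift [-0.0019  0.0017 -0.0008]
```

View pics/w1.png

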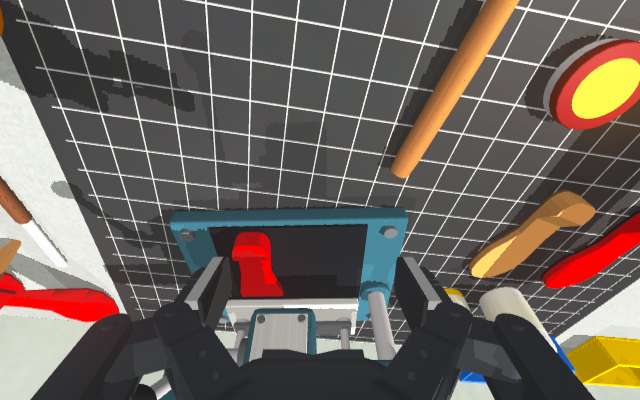

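The wrist view has forward pointing down the picture. The press base's front edge runs (172,212) to (408,210), the bed's front corners are near (207,227) and (364,226), and the right sole's heel is at (252,236) with its toe under the plate edge at row 298.

```bash
python3 - <<'E'
from h import *
im=cv2.imread("pics/w1.png"); cv2.imwrite("pics/w1z.png",cv2.resize(im[200:325,165:415],None,fx=3.2,fy=3.2,interpolation=cv2.INTER_CUBIC))
E
```

```text
(no output)
```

View pics/w1z.png

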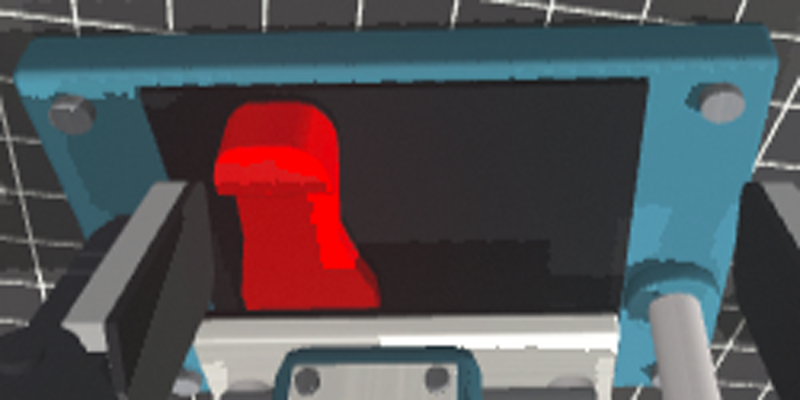

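```bash
python3 - <<'E'
from h import *
st=get_state(); c=cam("wrist",st); g=lambda p:np.array(p)/3.2+[165-.3,200-.3]
b=cast(c,g([[20,72],[776,60]]),28); d=cast(c,g([[142,88],[648,80],[617,312]]),32)
h=cast(c,g([[285,102]]),32); t=cast(c,g([[216,178],[339,178],[280,147]]),62); w=cast(c,g([[338,212],[381,300]]),32)
print(b,d,h,t,w,sep="\n")
print(np.linalg.norm(b[0]-b[1]),np.linalg.norm(d[0]-d[1]))
e=d[1]-d[0]; yaw=np.degrees(np.arctan2(-e[0],e[1])); e2=b[1]-b[0]; print(yaw,np.degrees(np.arctan2(-e2[0],e2[1])), d[2]-d[1],np.degrees(np.arctan2(*(d[2]-d[1])[1::-1])))
yaw=np.radians((yaw+np.degrees(np.arctan2(-e2[0],e2[1])))/2)
X=np.array([np.cos(yaw),np.sin(yaw)]); Y=np.array([-X[1],X[0]])
O=b[:,:2].mean(0)+155*X; print("O",O,"from bed mid",d[:2,:2].mean(0))
for n,p in (("bed",d),("heelrear",h),("heeltop",t),("waist",w)): print(n,np.c_[(p[:,:2]-O)@X,(p[:,:2]-O)@Y].round(1))
# top camera check of base front corners
ct=cam("top"); print(proj(ct,b))
# tread line / red contour in wrist
E
```

```text
[[ 609.04101136 -294.18207492   28.        ]
 [ 553.17124412    8.54035334   28.        ]]
[[ 606.15899768 -244.06800663   32.        ]
 [ 568.61584039  -41.03198164   32.        ]
 [ 730.14991382  -11.52539309   32.        ]]
[[ 604.82567287 -186.02076388   32.        ]]
[[ 621.16061096 -207.89819506   62.        ]
 [ 613.29186572 -159.61661412   62.        ]
 [ 598.93360793 -183.29587711   62.        ]]
[[ 672.55320489 -159.48717787   32.        ]
 [ 739.21660528 -133.04883077   32.        ]]
307.8348574514878 206.4778828466477
10.476168214289677 10.456715132307712 [161.53407344  29.50658854   0.        ] 10.351794634350584
O [ 733.52715634 -114.663623  ] from bed mid [ 587.38741903 -142.54999413]
bed [[-148.8 -104.1]
 [-148.8  102.4]
 [  15.4  102. ]]
heelrear [[-139.5  -46.8]]
heeltop [[-127.4  -71.3]
 [-126.4  -22.4]
 [-144.8  -43. ]]
waist [[-68.1 -33. ]
 [  2.3 -19.1]]
[[408.74112285 205.99464316]
 [320.84497251 222.07554828]]
```

```bash
python3 - <<'E'
from h import *
a=([480,130,200],tool(-3,25)); b=([447,386,200],tool(-16,30))
plan(*a); plan(*b,p0=a[0],r0=a[1])
E
```

```text
turn [ 0.0128 -0.014   0.031 ] shift [-0.168   0.6317  0.0592]
turn [ 0.0167 -0.0138  0.032 ] shift [ 0.105   0.6348 -0.049 ]
```

Call:
jog_arm(commands=[[[0.013, -0.014, 0.031], [-0.168, 0.632, 0.059], -1], [[0.013, -0.014, 0.031], [-0.168, 0.632, 0.059], -1], [[0.013, -0.014, 0.031], [-0.168, 0.632, 0.059], -1], [[0.013, -0.014, 0.031], [-0.168, 0.632, 0.059], -1], [[0.013, -0.014, 0.031], [-0.168, 0.632, 0.059], -1], [[0.013, -0.014, 0.031], [-0.168, 0.632, 0.059], -1], [[0.013, -0.014, 0.031], [-0.168, 0.632, 0.059], -1]])

```text
time_s: 3.28
eef_pos: [481.1, 137.6, 201.6]
orientation: [0.219, 0.022, 0.976, -0.002]
ft_force: [0.9, -0.6, -0.2]
width: 1.0
gripper_force: 0.0
```

Call:
jog_arm(commands=[[[0.017, -0.014, 0.032], [0.105, 0.635, -0.049], -1], [[0.017, -0.014, 0.032], [0.105, 0.635, -0.049], -1], [[0.017, -0.014, 0.032], [0.105, 0.635, -0.049], -1], [[0.017, -0.014, 0.032], [0.105, 0.635, -0.049], -1], [[0.017, -0.014, 0.032], [0.105, 0.635, -0.049], -1], [[0.017, -0.014, 0.032], [0.105, 0.635, -0.049], -1], [[0.017, -0.014, 0.032], [0.105, 0.635, -0.049], -1], [[0.017, -0.014, 0.032], [0.105, 0.635, -0.049], -1]])

```text
time_s: 4.28
eef_pos: [447.6, 384.0, 199.7]
orientation: [0.258, 0.135, 0.956, -0.039]
ft_force: [0.1, 0.0, -0.4]
width: 1.005
gripper_force: 0.0
```

```bash
python3 - <<'E'
from h import *
im,c,st=shot("wrist","w2"); print(st["q"],st["eef_pos"])
m=red(im); n,l,s,ce=cv2.connectedComponentsWithStats(m); print([(s[i].tolist()) for i in range(1,n) if s[i][4]>400])
E
```

```text
[-0.54725718  0.81901885 -0.91424115  1.93976342  1.31504998  1.22533698
 -0.88635463] [447.5860106  383.98904928 199.66993622]
[[0, 38, 97, 88, 3315], [288, 136, 47, 97, 3576], [8, 262, 98, 38, 1511], [0, 309, 60, 18, 607]]
```

View pics/w2.png

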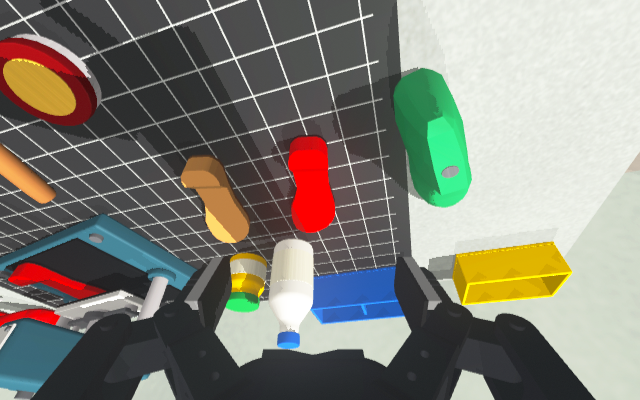

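The red left sole spans (288,136)–(335,233), heel uppermost at about (308,137) and toe at (315,233), with the tan sole and tin clear of it to the left.

```bash
python3 - <<'E'
from h import *
im=cv2.imread("pics/w2.png")[:,:,::-1].copy(); st=get_state(); c=cam("wrist",st)
m=red(im); m[:, :280]=0; m[:,340:]=0; m[240:]=0
ys=np.arange(136,234,4); th=np.radians(-16); X=np.array([np.cos(th),np.sin(th)]); Y=np.array([-X[1],X[0]]); O=np.array([591,345])
for y in ys:
    k=np.flatnonzero(m[y]); 
    if not len(k): continue
    px=[[k[0]-.5,y],[k[-1]+.5,y]]; o=[y,k[0],k[-1]]
    for z in (0,14,30):
        p=cast(c,px,z)[:,:2]-O; o+=[np.round(np.r_[(p@X).mean(),p@Y],1).tolist()]
    print(*o)
E
```

```text
136 301 317 [-85.6, -17.0, 3.0] [-95.8, -16.2, 2.8] [-107.4, -15.3, 2.6]
140 293 323 [-79.8, -26.7, 10.3] [-90.3, -25.5, 9.7] [-102.3, -24.0, 9.1]
144 290 325 [-73.9, -30.7, 12.9] [-84.7, -29.2, 12.2] [-97.0, -27.5, 11.4]
148 289 327 [-67.8, -32.3, 15.5] [-78.9, -30.7, 14.7] [-91.6, -29.0, 13.7]
152 289 327 [-61.6, -32.7, 15.7] [-73.0, -31.1, 14.9] [-86.0, -29.3, 13.9]
156 289 327 [-55.2, -33.1, 16.0] [-66.9, -31.5, 15.1] [-80.3, -29.7, 14.2]
160 288 327 [-48.7, -34.8, 16.2] [-60.7, -33.1, 15.4] [-74.4, -31.2, 14.4]
164 288 327 [-41.9, -35.2, 16.5] [-54.3, -33.5, 15.6] [-68.4, -31.6, 14.6]
168 289 327 [-35.0, -34.4, 16.8] [-47.7, -32.7, 15.9] [-62.2, -30.8, 14.9]
172 293 327 [-27.8, -29.5, 17.0] [-40.9, -28.1, 16.1] [-55.8, -26.5, 15.1]
176 294 327 [-20.5, -28.6, 17.3] [-33.9, -27.2, 16.4] [-49.3, -25.6, 15.4]
180 295 328 [-12.9, -27.6, 19.0] [-26.7, -26.3, 18.0] [-42.5, -24.8, 16.8]
184 296 329 [-5.2, -26.6, 20.7] [-19.3, -25.3, 19.6] [-35.6, -23.8, 18.4]
188 296 330 [2.9, -26.9, 22.5] [-11.7, -25.6, 21.3] [-28.4, -24.2, 19.9]
192 295 331 [11.1, -28.7, 24.3] [-3.9, -27.4, 23.0] [-21.0, -25.8, 21.6]
196 294 332 [19.7, -30.6, 26.1] [4.2, -29.1, 24.8] [-13.4, -27.5, 23.2]
200 293 333 [28.5, -32.5, 28.1] [12.6, -31.0, 26.6] [-5.5, -29.2, 25.0]
204 291 334 [37.6, -36.0, 30.1] [21.2, -34.3, 28.5] [2.6, -32.3, 26.7]
208 291 334 [46.9, -36.6, 30.6] [30.1, -34.8, 29.0] [11.0, -32.8, 27.2]
212 291 334 [56.6, -37.2, 31.2] [39.4, -35.4, 29.5] [19.6, -33.3, 27.7]
216 292 334 [66.7, -36.2, 31.7] [48.9, -34.4, 30.1] [28.6, -32.4, 28.2]
220 293 332 [77.0, -35.1, 29.1] [58.7, -33.4, 27.6] [37.8, -31.5, 25.9]
224 294 328 [87.8, -34.1, 23.1] [69.0, -32.4, 21.9] [47.4, -30.6, 20.5]
228 296 324 [98.9, -31.3, 16.9] [79.5, -29.8, 16.0] [57.4, -28.1, 15.0]
232 305 315 [110.4, -16.6, 2.1] [90.5, -15.8, 1.9] [67.7, -14.9, 1.7]
```

```bash
python3 - <<'E'
from h import *
r=tool(-14.5,45); T=np.array([533.5,353,14.]); a=T-120*r.as_matrix()[:,2]; print(a); plan(a,r)
E
```

```text
[451.3499486  374.24544785  98.85281374]
turn [-0.0033 -0.0412 -0.0031] shift [ 0.1127 -0.0206  0.2264]
```

Call:
jog_arm(commands=[[[-0.0033, -0.041, -0.003], [0.113, -0.021, 0.226], -1], [[-0.0033, -0.041, -0.003], [0.113, -0.021, 0.226], -1], [[-0.0033, -0.041, -0.003], [0.113, -0.021, 0.226], -1], [[-0.0033, -0.041, -0.003], [0.113, -0.021, 0.226], -1], [[-0.0033, -0.041, -0.003], [0.113, -0.021, 0.226], -1]])

```text
time_s: 4.95
eef_pos: [452.0, 376.9, 102.5]
orientation: [0.38, 0.119, 0.916, -0.045]
ft_force: [-0.2, -0.7, 0.1]
width: 0.998
gripper_force: 0.0
```

```bash
python3 - <<'E'
from h import *
print(get_state()["q"]); plan([533.5,353,14.],tool(-14.5,45))
E
```

```text
[-0.77020577  1.03234547 -0.71055832  2.0887248   1.63972637  1.36312022
 -1.35073389]
turn [ 0.0007 -0.     -0.001 ] shift [ 0.0062 -0.0083  0.3064]
```

Call:
jog_arm(commands=[[[0, 0, 0], [0, 0, 0.1], -1], [[0, 0, 0], [0, 0, 0.2], -1], [[0, 0, 0], [0, 0, 0.27], -1], [[0, 0, 0], [0, 0, 0.3], -1], [[0, 0, 0], [0, 0, 0.3], -1], [[0, 0, 0], [0, 0, 0.3], -1]])

```text
time_s: 5.7
eef_pos: [531.9, 356.5, 15.2]
orientation: [0.379, 0.116, 0.917, -0.046]
ft_force: [0.2, -0.3, -0.0]
width: 0.999
gripper_force: 0.0
```

```bash
python3 - <<'E'
from h import *
plan([533.5,353,14.],tool(-14.5,45)); im,c,st=shot("wrist","w3"); print(st["eef_pos"],st["ft_force"])
E
```

```text
turn [ 0.0007 -0.0004 -0.0002] shift [-0.0022 -0.0075  0.0065]
[531.86199906 356.50644489  15.22952326] [ 0.19250608 -0.30036442 -0.01883211]
```

View pics/w3.png

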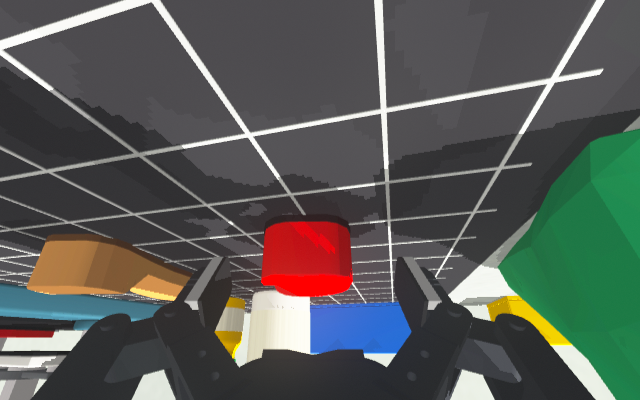

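Both fingers straddle the heel (red heel columns 263–352, pad ends at 225 and 400). I'll make a small correction and close.

Call:
jog_arm(commands=[[[0, 0, 0], [-0.002, -0.006, 0.004], -1], [[0, 0, 0], [-0.002, -0.006, 0.004], 1], [[0, 0, 0], [-0.002, -0.006, 0.004], 1], [[0, 0, 0], [-0.002, -0.006, 0.004], 1], [[0, 0, 0], [-0.002, -0.006, 0.004], 1], [[0, 0, 0], [-0.002, -0.006, 0.004], 1], [[0, 0, 0], [-0.002, -0.006, 0.004], 1], [[0, 0, 0], [-0.002, -0.006, 0.004], 1]], force=60)

```text
time_s: 6.75
eef_pos: [533.2, 352.8, 13.5]
orientation: [0.379, 0.116, 0.917, -0.047]
ft_force: [-2.9, 0.5, 5.9]
width: 0.537
gripper_force: 61.9
```

```bash
python3 - <<'E'
from h import *
st=get_state(); r=rot(st["orientation"]); print(st["eef_pos"],st["width"],st["gripper_force"],st["ft_force"])
up=r.inv().apply([0,0,150])/400; print("up150",up.round(3))
E
```

```text
[533.18714613 352.83105565  13.51137816] 0.5371152607199278 61.92142456769943 [-2.85503091  0.4544601   5.90806289]
up150 [-0.265  0.001 -0.266]
```

Call:
jog_arm(commands=[[[0, 0, 0], [-0.06, 0, -0.06], 1], [[0, 0, 0], [-0.12, 0, -0.12], 1], [[0, 0, 0], [-0.18, 0, -0.18], 1], [[0, 0, 0], [-0.212, 0, -0.212], 1], [[0, 0, 0], [-0.212, 0, -0.212], 1], [[0, 0, 0], [-0.212, 0, -0.212], 1]])

```text
time_s: 7.5
eef_pos: [533.3, 351.5, 131.7]
orientation: [0.378, 0.116, 0.917, -0.048]
ft_force: [0.3, 0.4, -2.2]
width: 0.536
gripper_force: 61.8
```

```bash
python3 - <<'E'
from h import *
st=get_state(); r=rot(st["orientation"]); print(st["eef_pos"],st["width"],st["q"])
m=r.as_matrix(); hd=np.arctan2(m[1,2],m[0,2]); print("heading",np.degrees(hd))
im,c,_=shot("top","t2"); mk=red(im); mk[:, :190]=0; mk[:,250:]=0; mk[:160]=0; mk[245:]=0
k=max(cv2.findContours(mk,0,1)[0],key=cv2.contourArea); z=st["eef_pos"][2]-13.5+12
P=cast(c,k[:,0],z)[:,:2]; X=np.array([np.cos(hd),np.sin(hd)]); Y=np.array([-X[1],X[0]]); L=np.c_[(P-st["eef_pos"][:2])@X,(P-st["eef_pos"][:2])@Y]
print(L.min(0),L.max(0)); 
for a in range(-20,160,15):
    s=L[abs(L[:,0]-a)<6]; print(a,s[:,1].min().round(1) if len(s) else None,s[:,1].max().round(1) if len(s) else None)
w1=([490,150,150],tool(0,45)); w2=([545,-108,110],tool(10.4,45))
plan(*w1,st=st); plan(*w2,p0=w1[0],r0=w1[1])
E
```

```text
[533.30166278 351.53931032 131.74799671] 0.5362426820570326 [-0.62560641  0.96613797 -0.67187961  2.02110835  1.68594724  1.26400406
 -1.14851017]
heading -14.449902808518868
[-12.36955049 -30.37430468] [148.28179751  35.42129   ]
-20 None None
-5 -13.6 6.6
10 -19.8 25.7
25 -19.0 24.6
40 -18.1 25.5
55 -19.4 29.5
70 -25.8 30.4
85 -29.1 34.5
100 -30.4 35.4
115 -29.6 33.3
130 -26.6 27.0
145 -18.6 14.5
turn [-0.0283 -0.0005 -0.0284] shift [-0.047  -0.5149 -0.0176]
turn [-0.0204  0.     -0.0204] shift [-0.0265 -0.645   0.1679]
```

Call:
jog_arm(commands=[[[-0.028, 0, -0.028], [-0.047, -0.515, -0.018], 1], [[-0.028, 0, -0.028], [-0.047, -0.515, -0.018], 1], [[-0.028, 0, -0.028], [-0.047, -0.515, -0.018], 1], [[-0.028, 0, -0.028], [-0.047, -0.515, -0.018], 1], [[-0.028, 0, -0.028], [-0.047, -0.515, -0.018], 1], [[-0.028, 0, -0.028], [-0.047, -0.515, -0.018], 1]])

```text
time_s: 8.3
eef_pos: [509.5, 154.1, 149.9]
orientation: [0.373, 0.008, 0.928, -0.01]
ft_force: [-0.2, 0.6, -2.1]
width: 0.534
gripper_force: 64.8
```

Call:
jog_arm(commands=[[[-0.02, 0, -0.02], [-0.027, -0.645, 0.168], 1], [[-0.02, 0, -0.02], [-0.027, -0.645, 0.168], 1], [[-0.02, 0, -0.02], [-0.027, -0.645, 0.168], 1], [[-0.02, 0, -0.02], [-0.027, -0.645, 0.168], 1], [[-0.02, 0, -0.02], [-0.027, -0.645, 0.168], 1], [[-0.02, 0, -0.02], [-0.027, -0.645, 0.168], 1], [[-0.02, 0, -0.02], [-0.027, -0.645, 0.168], 1], [[-0.02, 0, -0.02], [-0.027, -0.645, 0.168], 1]])

```text
time_s: 9.3
eef_pos: [561.1, -95.0, 114.9]
orientation: [0.374, -0.079, 0.923, 0.031]
ft_force: [0.3, 0.9, -1.8]
width: 0.537
gripper_force: 104.6
```

```bash
python3 - <<'E'
from h import *
im,c,st=shot("wrist","w4"); r=rot(st["orientation"]); print(st["eef_pos"],st["width"],st["q"]); plan([545,-108,110],tool(10.4,45))
E
```

```text
[561.08988148 -94.97051944 114.85773952] 0.5366896613994446 [ 0.95160866  1.34967466 -1.42065955  2.45758382  2.34974599  1.2054998
 -0.00618619]
turn [-0.0014 -0.0025 -0.001 ] shift [ 0.041  -0.0252 -0.0226]
```

View pics/w4.png

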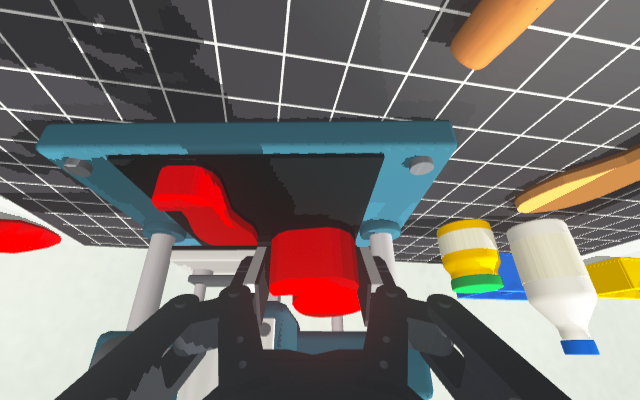

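The right sole lies with its heel at about (180,170) and its forepart running to (245,245) under the plate. The held sole's heel is at (315,260), clear to its left. The housing and plate are beyond it.

```bash
python3 - <<'E'
from h import *
im=cv2.imread("pics/w4.png")[:,:,::-1].copy(); st=get_state(); c=cam("wrist",st)
yaw=np.radians(10.4); X=np.array([np.cos(yaw),np.sin(yaw)]); Y=np.array([-X[1],X[0]]); O=np.array([733.5,-114.7])
f=lambda px,z:np.c_[(cast(c,px,z)[:,:2]-O)@X,(cast(c,px,z)[:,:2]-O)@Y].round(1).tolist()
m=red(im); m[:,:140]=0; m[:,262:]=0; m[260:]=0
for y in range(164,250,5):
    k=np.flatnonzero(m[y])
    if len(k): print(y,k[0],k[-1],f([[k[-1]+.5,y]],32),f([[k[0]-.5,y]],32),f([[k[0]-.5,y]],62))
# bed front edge: dark/teal along columns
h=cv2.cvtColor(im,cv2.COLOR_RGB2HSV); teal=((h[...,0]>85)&(h[...,0]<110)&(h[...,1]>90)).astype(np.uint8)
for x in (250,280,310,340,370):
    k=np.flatnonzero(teal[110:175,x])+110; print(x,k[0],k[-1],f([[x,k[-1]+.5]],32))
for y in (165,175,185,195):
    k=np.flatnonzero(teal[y,330:450])+330; print("bed left edge",y,k[0],f([[k[0]-.5,y]],32))
    k=np.flatnonzero(teal[y,60:150])+60; print(" right edge",y,k[-1],f([[k[-1]+.5,y]],32))
# own sole rear heel
m=red(im); k=np.flatnonzero(m[:,315]); k=k[k>200]; print("own heel rows",k[0],k[-1],[ (y,np.flatnonzero(m[y,262:370])[[0,-1]]+262) for y in (232,245,260,280)])
E
```

```text
169 161 207 [[-132.6, -34.3]] [[-132.8, -71.8]] [[-177.6, -42.7]]
174 159 214 [[-125.3, -31.1]] [[-125.5, -77.0]] [[-172.1, -46.6]]
179 157 219 [[-117.5, -29.3]] [[-117.8, -82.4]] [[-166.2, -50.8]]
184 156 221 [[-109.3, -30.0]] [[-109.5, -87.4]] [[-159.9, -54.6]]
189 154 223 [[-100.6, -30.8]] [[-100.8, -93.5]] [[-153.3, -59.3]]
194 153 225 [[-91.3, -31.6]] [[-91.5, -99.1]] [[-146.2, -63.6]]
199 152 227 [[-81.4, -32.4]] [[-81.6, -105.1]] [[-138.6, -68.1]]
204 153 229 [[-70.8, -33.4]] [[-71.0, -109.6]] [[-130.5, -71.5]]
209 158 231 [[-59.5, -34.4]] [[-59.7, -110.2]] [[-121.8, -72.0]]
214 183 236 [[-47.3, -32.2]] [[-47.4, -89.6]] [[-112.5, -56.3]]
219 187 243 [[-34.2, -27.7]] [[-34.3, -90.6]] [[-102.5, -57.0]]
224 189 250 [[-20.0, -22.9]] [[-20.1, -94.0]] [[-91.6, -59.6]]
229 192 254 [[-4.7, -21.2]] [[-4.7, -96.5]] [[-79.9, -61.5]]
234 195 257 [[12.0, -20.7]] [[12.0, -99.2]] [[-67.1, -63.6]]
239 200 257 [[30.2, -23.9]] [[30.2, -99.6]] [[-53.2, -63.9]]
244 210 256 [[50.1, -28.9]] [[50.2, -93.1]] [[-38.0, -58.9]]
250 122 153 [[-152.7, 3.6]]
280 122 153 [[-152.6, 25.5]]
310 122 153 [[-152.5, 47.4]]
340 122 153 [[-152.4, 69.3]]
370 121 153 [[-152.3, 91.1]]
bed left edge 165 382 [[-137.6, 102.5]]
 right edge 165 113 [[-138.5, -105.8]]
bed left edge 175 378 [[-123.2, 102.1]]
 right edge 175 124 [[-124.1, -105.8]]
bed left edge 185 375 [[-107.2, 102.6]]
 right edge 185 134 [[-107.9, -106.6]]
bed left edge 195 371 [[-89.0, 102.2]]
 right edge 195 145 [[-89.6, -106.7]]
own heel rows 228 316 [(232, array([281, 348])), (245, array([271, 354])), (260, array([270, 356])), (280, array([269, 358]))]
```

```bash
python3 - <<'E'
from h import *
plan([525.5,-116,112],tool(10,45))
E
```

```text
turn [-0.0006 -0.0025 -0.0002] shift [ 0.0745 -0.0366 -0.062 ]
```

Call:
jog_arm(commands=[[[0, 0, 0], [0.05, -0.02, -0.05], 1], [[0, 0, 0], [0.05, -0.02, -0.05], 1], [[0, 0, 0], [0.05, -0.02, -0.05], 1], [[0, 0, 0], [0.05, -0.02, -0.05], 1]])

```text
time_s: 9.85
eef_pos: [534.9, -108.9, 115.4]
orientation: [0.374, -0.078, 0.924, 0.031]
ft_force: [-0.3, 0.2, -2.1]
width: 0.535
gripper_force: 104.7
```

```bash
python3 - <<'E'
from h import *
print(get_state()['q'],get_state()['ft_force']);plan([525.5,-116,112],tool(10,45))
E
```

```text
[ 0.99803881  1.34715521 -1.42105108  2.51505652  2.36433303  1.21435177
 -0.01921039] [-0.27904604  0.22466733 -2.08787367]
turn [-0.0009 -0.0025 -0.0005] shift [ 0.0247 -0.0135 -0.0122]
```

Call:
jog_arm(commands=[[[0, -0.002, 0], [0.024, -0.013, -0.013], 1], [[0, -0.002, 0], [0.024, -0.013, -0.013], 1], [[0, -0.002, 0], [0.024, -0.013, -0.013], 1]])

```text
time_s: 10.22
eef_pos: [524.8, -116.8, 112.3]
orientation: [0.38, -0.077, 0.921, 0.031]
ft_force: [-0.3, 0.6, -1.9]
width: 0.538
gripper_force: 104.5
```

```bash
python3 - <<'E'
from h import *
st=get_state(); m=rot(st['orientation']).as_matrix(); print(np.degrees([np.arctan2(m[1,2],m[0,2]),np.arccos(-m[2,2])]), st['q'])
plan([525.5,-116,54],tool(10,45))
E
```

```text
[ 9.45717    44.81969908] [ 1.02589959  1.36552039 -1.41735978  2.54066899  2.39521426  1.22534704
 -0.01614698]
turn [-0.0011 -0.0005 -0.0006] shift [0.1013 0.0019 0.1047]
```

Call:
jog_arm(commands=[[[-0.001, 0, -0.001], [0.05, 0.002, 0.052], 1], [[-0.001, 0, -0.001], [0.1, 0.002, 0.103], 1], [[-0.001, 0, -0.001], [0.102, 0.002, 0.105], 1], [[-0.001, 0, -0.001], [0.102, 0.002, 0.105], 1]])

```text
time_s: 10.72
eef_pos: [526.0, -115.6, 54.9]
orientation: [0.381, -0.082, 0.921, 0.033]
ft_force: [0.1, 0.4, -1.5]
width: 0.53
gripper_force: 104.6
```

```bash
python3 - <<'E'
from h import *
st=get_state(); m=rot(st['orientation']).as_matrix(); print(np.degrees([np.arctan2(m[1,2],m[0,2]),np.arccos(-m[2,2]),np.arcsin(m[2,1])]), st['q'])
plan([617,-101,54],tool(10,45))
E
```

```text
[ 9.99492834 44.91059253 -0.11931574] [ 1.02393742  1.51186435 -1.335227    2.52209023  2.53007466  1.27206122
  0.04030585]
turn [-0.     -0.0002  0.0005] shift [-0.1617 -0.004   0.1643]
```

Call:
jog_arm(commands=[[[0, 0, 0], [-0.04, -0.001, 0.041], 1], [[0, 0, 0], [-0.08, -0.002, 0.082], 1], [[0, 0, 0], [-0.12, -0.003, 0.123], 1], [[0, 0, 0], [-0.15, -0.004, 0.152], 1], [[0, 0, 0], [-0.162, -0.004, 0.164], 1], [[0, 0, 0], [-0.162, -0.004, 0.164], 1], [[0, 0, 0], [-0.162, -0.004, 0.164], 1]])

```text
time_s: 11.6
eef_pos: [614.3, -96.1, 60.6]
orientation: [0.384, -0.088, 0.918, 0.037]
ft_force: [-25.4, -2.1, 27.5]
width: 0.002
gripper_force: 17.2
```

```bash
python3 - <<'E'
from h import *
im,c,st=shot("wrist","w5"); m=rot(st['orientation']).as_matrix(); print(np.degrees([np.arctan2(m[1,2],m[0,2]),np.arccos(-m[2,2]),np.arcsin(m[2,1])]), st['q'],st["ft_force"])
plan([617,-101,54],tool(10,45)); a,b,_=shot("top","t5")
E
```

```text
[1.09078604e+01 4.54117244e+01 7.94901422e-03] [ 0.94052306  1.4791296  -1.34597416  2.30596165  2.46700528  1.13002049
  0.11408866] [-25.37016375  -2.05584116  27.54995484]
turn [0.0018 0.0011 0.0018] shift [ 0.0085 -0.0134  0.0147]
```

View pics/w5.png

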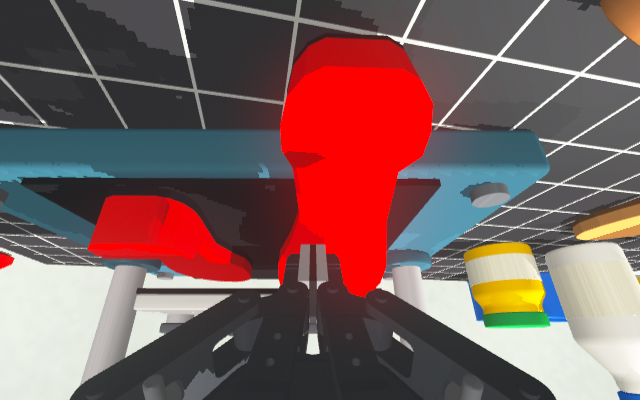

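The sole was pushed out of the grip during insertion. Its heel now sits at (355,90), out in front of the base, with the shut fingers on top of its waist at (313,250). I'll back off and look.

Call:
jog_arm(commands=[[[0, 0, 0], [0, 0, -0.05], 1], [[0, 0, 0], [0, 0, -0.1], 1], [[0, 0, 0], [-0.1, 0, -0.2], 1], [[0, 0, 0], [-0.2, 0, -0.25], 1], [[0, 0, 0], [-0.3, 0, -0.3], -1], [[0, 0, 0], [-0.35, 0, -0.35], -1], [[0, 0, 0], [-0.35, 0, -0.35], -1], [[0, 0, 0], [-0.35, 0, -0.35], -1]])

```text
time_s: 12.7
eef_pos: [616.8, -100.2, 251.7]
orientation: [0.38, -0.083, 0.921, 0.032]
ft_force: [0.2, -0.4, -1.0]
width: 0.85
gripper_force: 0.0
```

```bash
python3 - <<'E'
from h import *
im,c,st=shot("wrist","w6"); print(st["eef_pos"],st['q'],st["ft_force"],st["width"])
a,b,_=shot("top","t6"); s,_,_=shot("scene","s6")
v=np.zeros((600,800,3),np.uint8); v[:400,:640]=im; v[400:,:400]=cv2.resize(a[140:240,290:490],(400,200)); v[400:,400:]=cv2.resize(s[190:300,240:460],(400,200))
cv2.imwrite("pics/mix6.png",v[:,:,::-1])
E
```

```text
[ 616.83092147 -100.19927032  251.68018852] [ 0.99538987  0.98259889 -1.43044001  2.23536958  2.04609979  0.81064892
  0.11196261] [ 0.2282726  -0.37472088 -1.04571289] 0.8497196578932943
```

View pics/mix6.png

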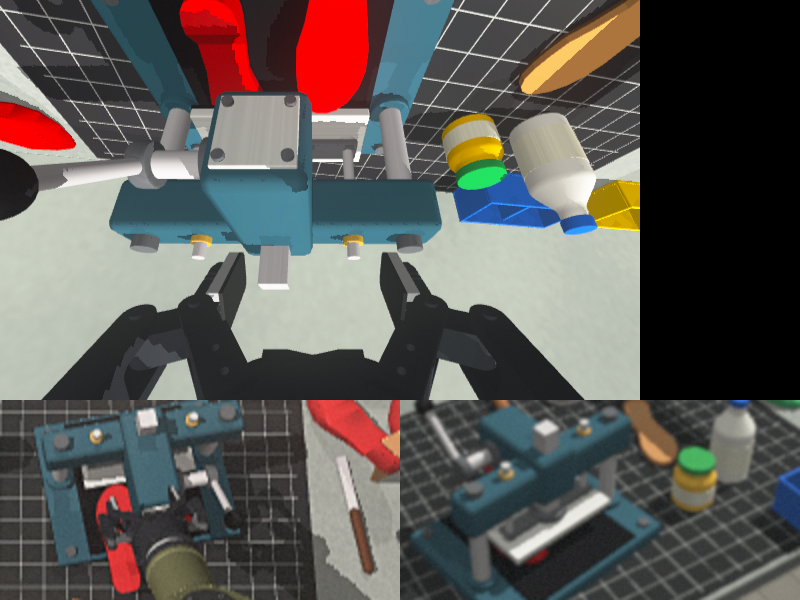

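The composite shows the left sole lying flat on the base beside its mate, its toe (335,112) at the plate's front edge and its heel sticking out in front. The other objects look in place. I'll back up to see both soles numerically.

```bash
python3 - <<'E'
from h import *
plan([455,-125,230],tool(10,20)); 
# pitch check of w4
st={"eef_pos":np.array([561.09,-94.97,114.86]),"orientation":[0.374,-0.079,0.923,0.031]}
c=cam("wrist",st); r=rot(np.array(st["orientation"])); m=r.as_matrix(); hd=np.arctan2(m[1,2],m[0,2]); H=np.array([np.cos(hd),np.sin(hd),0]); Z=np.array([0,0,1.])
for p in (0,5,10,-5):
    a=np.radians(p); u=np.cos(a)*H+np.sin(a)*Z; n=np.cos(a)*Z-np.sin(a)*H
    pad=st["eef_pos"]-10.6*H+10.6*Z; o=pad+70.5*u-24*n
    print(p,proj(c,[o-90*u+4*n,o-88*u+30*n,o+50*u+14*n,o+90*u+14*n,o+90*u]).round().tolist())
E
```

```text
turn [0.     0.0688 0.0005] shift [ 0.3255  0.0106 -0.252 ]
0 [[315.0, 223.0], [315.0, 280.0], [313.0, 295.0], [313.0, 301.0], [313.0, 287.0]]
5 [[315.0, 222.0], [315.0, 276.0], [313.0, 307.0], [313.0, 316.0], [313.0, 302.0]]
10 [[315.0, 221.0], [315.0, 272.0], [313.0, 320.0], [313.0, 331.0], [313.0, 316.0]]
-5 [[315.0, 225.0], [315.0, 283.0], [313.0, 282.0], [313.0, 287.0], [313.0, 273.0]]
```

Call:
jog_arm(commands=[[[0, 0.069, 0], [0.325, 0.01, -0.252], -1], [[0, 0.069, 0], [0.325, 0.01, -0.252], -1], [[0, 0.069, 0], [0.325, 0.01, -0.252], -1], [[0, 0.069, 0], [0.325, 0.01, -0.252], -1], [[0, 0.069, 0], [0.325, 0.01, -0.252], -1], [[0, 0.069, 0], [0.325, 0.01, -0.252], -1], [[0, 0.069, 0], [0.325, 0.01, -0.252], -1], [[0, 0.069, 0], [0.325, 0.01, -0.252], -1]])

```text
time_s: 13.85
eef_pos: [455.8, -125.2, 230.6]
orientation: [0.173, -0.087, 0.981, 0.015]
ft_force: [0.1, -0.6, -0.5]
width: 0.998
gripper_force: 0.0
```

```bash
cat > meas.py <<'E'
from h import *
yaw=np.radians(10.4); X=np.array([np.cos(yaw),np.sin(yaw)]); Y=np.array([-X[1],X[0]]); O=np.array([733.5,-114.7])
def f(c,px,z): p=cast(c,px,z)[:,:2]-O; return np.c_[p@X,p@Y].round(1)
def rows(im,c,step=6,amin=600):
    n,l,s,ce=cv2.connectedComponentsWithStats(red(im))
    for i in range(1,n):
        x,y,w,h,a=s[i]
        q=f(c,[ce[i]],40)[0]
        if a<amin or abs(q[1])>110 or q[0]<-330 or q[0]>90: continue
        print("comp",s[i],q)
        for r in list(range(y,y+h,step))+[y+h-1]:
            k=np.flatnonzero(l[r]==i); print(r,k[0],k[-1],*[f(c,[[k[0]-.5,r],[k[-1]+.5,r]],z).tolist() for z in (36,46,62)])
E
python3 - <<'E'
from meas import *
im,c,st=shot("wrist","w7"); print(st["eef_pos"],st["q"],st["ft_force"]); rows(im,c)
E
```

```text
[ 455.79659815 -125.15928417  230.59406357] [ 1.06060873  0.71171851 -1.31067319  2.27159414  1.29074261  0.66512546
  0.62649017] [ 0.11774905 -0.62751455 -0.51322366]
comp [ 296  159   50  123 4651] [-126.7   50.7]
159 314 331 [[-224.8, 39.2], [-224.8, 60.7]] [[-230.7, 39.2], [-230.6, 60.0]] [[-240.0, 39.3], [-240.0, 58.9]]
165 308 338 [[-216.5, 31.9], [-216.5, 69.5]] [[-222.6, 32.2], [-222.6, 68.5]] [[-232.4, 32.6], [-232.3, 66.9]]
171 306 341 [[-207.9, 29.3], [-207.9, 73.7]] [[-214.3, 29.7], [-214.3, 72.5]] [[-224.6, 30.2], [-224.5, 70.7]]
177 305 342 [[-199.1, 27.9], [-199.0, 75.4]] [[-205.8, 28.3], [-205.7, 74.2]] [[-216.5, 28.9], [-216.4, 72.3]]
183 305 342 [[-190.0, 27.7], [-189.9, 76.0]] [[-196.9, 28.1], [-196.9, 74.8]] [[-208.1, 28.8], [-208.1, 72.8]]
189 306 341 [[-180.5, 28.8], [-180.5, 75.3]] [[-187.8, 29.2], [-187.8, 74.1]] [[-199.5, 29.8], [-199.5, 72.2]]
195 307 340 [[-170.8, 30.0], [-170.7, 74.6]] [[-178.4, 30.3], [-178.3, 73.4]] [[-190.6, 30.8], [-190.6, 71.5]]
201 307 340 [[-160.7, 29.8], [-160.7, 75.1]] [[-168.7, 30.1], [-168.6, 73.9]] [[-181.4, 30.6], [-181.4, 72
[... 2202 characters left out ...]
] [[-111.3, -66.6], [-111.3, -24.0]]
247 238 267 [[-70.7, -77.4], [-70.7, -31.5]] [[-81.7, -73.5], [-81.7, -29.1]] [[-99.3, -67.3], [-99.3, -25.3]]
253 238 270 [[-57.0, -79.7], [-57.0, -28.2]] [[-68.4, -75.8], [-68.4, -25.9]] [[-86.7, -69.4], [-86.7, -22.3]]
259 238 273 [[-42.7, -82.1], [-42.7, -24.7]] [[-54.6, -78.1], [-54.6, -22.6]] [[-73.7, -71.5], [-73.7, -19.1]]
265 238 276 [[-27.8, -84.6], [-27.8, -21.2]] [[-40.2, -80.5], [-40.3, -19.2]] [[-60.1, -73.8], [-60.1, -15.9]]
271 238 278 [[-12.3, -87.2], [-12.4, -19.1]] [[-25.3, -83.0], [-25.3, -17.2]] [[-46.0, -76.2], [-46.0, -14.0]]
274 238 279 [[-4.4, -88.5], [-4.4, -18.1]] [[-17.6, -84.3], [-17.6, -16.2]] [[-38.7, -77.4], [-38.7, -13.1]]
```

```bash
python3 - <<'E'
from meas import *
from scipy.optimize import fsolve
c=cam("wrist",get_state()); H=np.r_[X,0]; Z=np.array([0,0,1.]); L=np.r_[-Y*-1,0]
def frame(xo,zo,t): # origin press x,z ; pitch
    u=np.cos(t)*H+np.sin(t)*Z; n=np.cos(t)*Z-np.sin(t)*H; return np.r_[O+X*xo+Y*50,zo],u,n
def sol(zc,xc):
    def g(v):
        xo,t=v; zo=zc+(xo-xc)*np.tan(t); o,u,n=frame(xo,zo,t); p=proj(c,[o-90*u+4*n,o+90*u+14*n]); return [p[0,1]-158.5,p[1,1]-281.5]
    v=fsolve(g,[-130,.4]); xo,t=v; zo=zc+(xo-xc)*np.tan(t); o,u,n=frame(xo,zo,t)
    q=lambda P:(((P[:2]-O)@X).round(1),P[2].round(1))
    print(xo,zo,np.degrees(t),"heel under",q(o-90*u),"toe top",q(o+90*u+14*n),"pad",q(o-70.5*u+24*n)); return
sol(30,-153); sol(28,-155); sol(32,-148)
E
```

```text
-126.27640775974737 38.8119038749759 18.24958368665032 heel under (np.float64(-211.7), np.float64(10.6)) toe top (np.float64(-45.2), np.float64(80.3)) pad (np.float64(-200.7), np.float64(39.5))
-125.58313025787145 37.93973119327187 18.669710499063772 heel under (np.float64(-210.8), np.float64(9.1)) toe top (np.float64(-44.8), np.float64(80.0)) pad (np.float64(-200.1), np.float64(38.1))
-126.46789859808318 39.05237108062763 18.13508224922255 heel under (np.float64(-212.0), np.float64(11.0)) toe top (np.float64(-45.3), np.float64(80.4)) pad (np.float64(-200.9), np.float64(39.9))
```

```bash
python3 - <<'E'
from h import *
a=([536.5,-99,130],tool(10,40)); plan(*a); plan([536.5,-99,27.5],tool(10,40),p0=a[0],r0=a[1])
E
```

```text
turn [-0.0001 -0.0556  0.0004] shift [-0.1116  0.0294  0.3082]
turn [0. 0. 0.] shift [0.1647 0.     0.1963]
```

Call:
jog_arm(commands=[[[0, -0.0556, 0], [-0.112, 0.029, 0.308], -1], [[0, -0.0556, 0], [-0.112, 0.029, 0.308], -1], [[0, -0.0556, 0], [-0.112, 0.029, 0.308], -1], [[0, -0.0556, 0], [-0.112, 0.029, 0.308], -1], [[0, -0.0556, 0], [-0.112, 0.029, 0.308], -1]])

```text
time_s: 14.52
eef_pos: [534.1, -96.8, 124.3]
orientation: [0.336, -0.082, 0.938, 0.034]
ft_force: [0.4, -0.4, 0.5]
width: 0.999
gripper_force: 0.0
```

```bash
python3 - <<'E'
from meas import *
im,c,st=shot("wrist","w8"); print(st["q"]); plan([536.5,-99,27.5],tool(10,40))
n,l,s,ce=cv2.connectedComponentsWithStats(red(im)); print([(s[i].tolist(),) for i in range(1,n) if s[i][4]>1500])
i=np.argmin([abs(ce[k][0]-312)+1e4*(s[k][4]<1500) for k in range(n)])
for y in range(s[i][1],s[i][1]+60,8):
    k=np.flatnonzero(l[y]==i); print(y,k[0],k[-1],(k[0]+k[-1])/2)
E
```

```text
[ 0.92914364  1.16853569 -1.2788632   2.47028908  2.327751    1.02028133
 -0.13913174]
turn [ 0.0007 -0.0008  0.0001] shift [ 0.158  -0.0035  0.1944]
[([264, 99, 91, 170, 10779],), ([166, 183, 92, 75, 4153],), ([0, 236, 68, 34, 1777],)]
99 295 326 310.5
107 285 336 310.5
115 281 340 310.5
123 279 341 310.0
131 278 343 310.5
139 276 344 310.0
147 277 344 310.5
155 279 342 310.5
```

Call:
jog_arm(commands=[[[0, 0, 0], [0.05, 0, 0.062], -1], [[0, 0, 0], [0.1, 0, 0.124], -1], [[0, 0, 0], [0.145, 0, 0.178], -1], [[0, 0, 0], [0.158, 0, 0.194], -1], [[0, 0, 0], [0.158, 0, 0.194], -1]])

```text
time_s: 15.2
eef_pos: [538.9, -100.5, 32.2]
orientation: [0.342, -0.083, 0.936, 0.028]
ft_force: [0.0, 0.5, -0.0]
width: 1.001
gripper_force: 0.0
```

```bash
python3 - <<'E'
from meas import *
im,c,st=shot("wrist","w9"); print(st["q"],st["ft_force"]); plan([536.5,-99,27.5],tool(10,40))
n,l,s,ce=cv2.connectedComponentsWithStats(red(im)); print([(s[i].tolist(),) for i in range(1,n) if s[i][4]>1500])
E
```

```text
[ 0.90167279  1.40700594 -1.17120069  2.45715084  2.53979612  1.17207379
 -0.11345796] [ 0.03622115  0.4845193  -0.01739834]
turn [-0.0004  0.0004  0.0007] shift [0.0122 0.0042 0.0059]
[([269, 209, 100, 146, 11811],)]
```

Call:
jog_arm(commands=[[[0, 0, 0], [0.01, 0.003, 0.005], -1], [[0, 0, 0], [0.01, 0.003, 0.005], -0.2], [[0, 0, 0], [0.01, 0.003, 0.005], 1], [[0, 0, 0], [0.01, 0.003, 0.005], 1], [[0, 0, 0], [0.01, 0.003, 0.005], 1], [[0, 0, 0], [0.01, 0.003, 0.005], 1], [[0, 0, 0], [0.01, 0.003, 0.005], 1], [[0, 0, 0], [0.01, 0.003, 0.005], 1], [[0, 0, 0], [0.01, 0.003, 0.005], 1]], force=60)

```text
time_s: 16.38
eef_pos: [535.9, -98.3, 26.2]
orientation: [0.341, -0.083, 0.936, 0.029]
ft_force: [-3.1, 0.3, 3.8]
width: 0.535
gripper_force: 64.6
```

```bash
python3 - <<'E'
from meas import *
st=get_state(); print(st["ft_force"]); m=rot(st["orientation"]).as_matrix(); print("tilt",np.degrees(np.arccos(-m[2,2])),((st["eef_pos"][:2]-O)@X,(st["eef_pos"][:2]-O)@Y))
# back 30, up 75
r=rot(st["orientation"]); print((r.inv().apply(np.r_[-15*X,75])/400).round(3))
E
```

```text
[-3.08948131  0.3479259   3.75964226]
tilt 40.00161149805494 (np.float64(-191.40606876066275), np.float64(51.77679259466322))
[-0.092 -0.001 -0.168]
```

Call:
jog_arm(commands=[[[0, 0.005, 0], [0.015, 0, -0.03], 1], [[0, 0.015, 0], [0.005, 0, -0.06], 1], [[0, 0.027, 0], [-0.008, 0, -0.08], 1], [[0, 0.04, 0], [-0.022, 0, -0.105], 1], [[0, 0.05, 0], [-0.038, 0, -0.131], 1], [[0, 0.05, 0], [-0.038, 0, -0.131], 1], [[0, 0.05, 0], [-0.038, 0, -0.131], 1]])

```text
time_s: 17.25
eef_pos: [513.2, -102.8, 74.8]
orientation: [0.189, -0.086, 0.978, 0.016]
ft_force: [-0.4, -0.3, -1.8]
width: 0.532
gripper_force: 64.0
```

```bash
cat >> meas.py <<'E'
def own(st,im,c,d0=0.):
    m=rot(st["orientation"]).as_matrix(); hd=np.arctan2(m[1,2],m[0,2]); t=np.arccos(-m[2,2]); H=np.r_[np.cos(hd),np.sin(hd),0]; Z=np.array([0,0,1.])
    pr=(st["eef_pos"][:2]-O); print("press xy",pr@X,pr@Y,"z",st["eef_pos"][2],"heading",np.degrees(hd),"tilt",np.degrees(t),"roll",np.degrees(np.arcsin(m[2,1])),"w",st["width"],"ft",st["ft_force"])
    n,l,s,ce=cv2.connectedComponentsWithStats(red(im)); i=min((k for k in range(1,n) if s[k][4]>1500),key=lambda k:abs(ce[k][0]-312)); print("comp",s[i])
    for dc in (300,310,320): k=np.flatnonzero(l[:,dc]==i); print("col",dc,k[0],k[-1])
    for p in (-10,-5,0,5,10):
        a=np.radians(p); u=np.cos(a)*H+np.sin(a)*Z; nn=np.cos(a)*Z-np.sin(a)*H
        pad=st["eef_pos"]-15*m[:,2]; o=pad+70.5*u-24*nn
        print(p,proj(c,[o-90*u+4*nn,o-88*u+30*nn,o+50*u+14*nn,o+90*u+14*nn])[:,1].round().tolist())
E
python3 - <<'E'
from meas import *
im,c,st=shot("wrist","w10"); print(st["q"]); own(st,im,c)
E
```

```text
[ 0.80733291  1.06550543 -1.09399112  2.30465093  1.94951307  0.80417681
  0.08567271]
press xy -214.57279793585556 51.47716510304947 z 74.77112245336662 heading 9.749707652233084 tilt 21.882667083324474 roll -0.13272889999256005 w 0.5324923142518847 ft [-0.36687721 -0.25576388 -1.77495028]
comp [  264   221    96   134 10946]
col 300 221 352
col 310 221 354
col 320 221 353
-10 [219.0, 269.0, 325.0, 338.0]
-5 [218.0, 265.0, 339.0, 354.0]
0 [218.0, 262.0, 352.0, 371.0]
5 [219.0, 258.0, 367.0, 389.0]
10 [219.0, 255.0, 382.0, 408.0]
```

```bash
python3 - <<'E'
from meas import *
im=cv2.imread("pics/w10.png")[:,:,::-1].copy(); st=get_state(); c=cam("wrist",st); l=red(im)
for y in range(262,356,6): k=np.flatnonzero(l[y,240:390])+240; print(y,k[0],k[-1],end=" | ")
m=rot(st["orientation"]).as_matrix(); hd=np.arctan2(m[1,2],m[0,2]); H=np.r_[np.cos(hd),np.sin(hd),0]; Z=np.array([0,0,1.]); Lf=np.r_[-H[1],H[0],0]
for p in (-10,-5,0,5,10):
    a=np.radians(p); u=np.cos(a)*H+np.sin(a)*Z; nn=np.cos(a)*Z-np.sin(a)*H; pad=st["eef_pos"]-15*m[:,2]; o=pad+70.5*u-24*nn
    print(p,*[proj(c,[o+x*u+14*nn-w*Lf,o+x*u+14*nn+w*Lf]).round().tolist() for x,w in ((-20,22),(22,32.5),(50,32.5))])
im,c,_=shot("scene","s10"); l=red(im); l[:, :240]=0; l[:,470:]=0; l[:200]=0;l[300:]=0
n,l,s,ce=cv2.connectedComponentsWithStats(l); print(s[1:][s[1:,4]>15],ce)
for p in (-5,0,5,10,15):
    a=np.radians(p); u=np.cos(a)*H+np.sin(a)*Z; nn=np.cos(a)*Z-np.sin(a)*H; pad=st["eef_pos"]-15*m[:,2]; o=pad+70.5*u-24*nn; print(p,proj(c,[o+88*u+7*nn,o+60*u+32*Lf+7*nn]).round().tolist())
E
```

```text
262 269 356 | 268 268 357 | 274 267 358 | 280 266 359 | 286 267 359 | 292 268 358 | 298 269 350 | 304 267 350 | 310 266 350 | 316 265 352 | 322 275 352 | 328 266 354 | 334 267 354 | 340 271 356 | 346 272 355 | 352 299 325 | -10 [[281.0, 293.0], [347.0, 293.0]] [[271.0, 314.0], [355.0, 314.0]] [[275.0, 325.0], [351.0, 325.0]]
-5 [[280.0, 300.0], [347.0, 300.0]] [[271.0, 325.0], [356.0, 326.0]] [[274.0, 338.0], [352.0, 339.0]]
0 [[280.0, 307.0], [348.0, 307.0]] [[269.0, 337.0], [357.0, 337.0]] [[273.0, 352.0], [353.0, 353.0]]
5 [[279.0, 314.0], [348.0, 314.0]] [[268.0, 348.0], [358.0, 349.0]] [[271.0, 367.0], [355.0, 367.0]]
10 [[278.0, 321.0], [349.0, 322.0]] [[267.0, 360.0], [360.0, 361.0]] [[270.0, 382.0], [356.0, 382.0]]
[[310 272  11   8  41]] [[319.50061143 199.48770702]
 [315.68292683 276.24390244]]
-5 [[320.0, 239.0], [322.0, 229.0]]
0 [[321.0, 236.0], [323.0, 227.0]]
5 [[321.0, 232.0], [323.0, 224.0]]
10 [[321.0, 229.0], [323.0, 221.0]]
15 [[320.0, 225.0], [322.0, 218.0]]
```

Call:
jog_arm(commands=[[[0, 0, 0], [0.013, -0.02, 0.032], 1], [[0, 0, 0], [0.026, -0.04, 0.065], 1], [[0, 0, 0], [0.026, -0.04, 0.065], 1], [[0, 0, 0], [-0.01, -0.04, 0.08], 1], [[0, 0, 0], [-0.04, -0.04, 0.092], 1], [[0, 0, 0], [-0.07, -0.04, 0.104], 1], [[0, 0, 0], [-0.09, -0.04, 0.112], 1], [[0, 0, 0], [-0.09, -0.04, 0.112], 1], [[0, 0, 0], [-0.09, -0.04, 0.112], 1]])

```text
time_s: 18.48
eef_pos: [565.8, -109.3, 47.7]
orientation: [0.19, -0.087, 0.978, 0.016]
ft_force: [-0.1, 0.1, -2.2]
width: 0.54
gripper_force: 64.0
```

```bash
python3 - <<'E'
from meas import *
im,c,st=shot("wrist","w11"); print(st["q"]); own(st,im,c)
E
```

```text
[ 0.76869778  1.11797661 -1.03380791  2.15867352  1.91989834  0.75695971
  0.19798893]
press xy -163.95801412167327 35.549210986308196 z 47.74239292143117 heading 9.803361030758872 tilt 21.932528511148316 roll -0.13143404912226633 w 0.5398582347746718 ft [-0.14441673  0.14484273 -2.21020329]
comp [  266   221    94   134 10807]
col 300 221 352
col 310 221 354
col 320 221 353
-10 [219.0, 269.0, 325.0, 338.0]
-5 [218.0, 265.0, 338.0, 354.0]
0 [218.0, 262.0, 352.0, 371.0]
5 [219.0, 258.0, 367.0, 389.0]
10 [219.0, 255.0, 382.0, 408.0]
```

Call:
jog_arm(commands=[[[0, 0, 0], [0.003, 0, 0.007], 1], [[0, 0, 0], [0.005, 0, 0.012], 1], [[0, 0, 0], [0.005, 0, 0.012], 1]])

```text
time_s: 18.9
eef_pos: [566.1, -109.3, 42.4]
orientation: [0.19, -0.087, 0.978, 0.016]
ft_force: [0.4, 0.1, -1.5]
width: 0.532
gripper_force: 64.0
```

Call:
jog_arm(commands=[[[0, 0, 0], [0.002, 0, 0.005], 1], [[0, 0, 0], [0.002, 0, 0.005], 1]])

```text
time_s: 19.15
eef_pos: [566.5, -109.2, 40.9]
orientation: [0.19, -0.087, 0.978, 0.016]
ft_force: [-1.2, -0.3, 2.7]
width: 0.534
gripper_force: 64.4
```

Call:
jog_arm(commands=[[[0, 0, 0], [0, 0, 0], -0.5], [[0, 0, 0], [0, 0, 0], -0.5], [[0, 0, 0], [0, 0, 0], -0.5], [[0, 0, 0], [0, 0, -0.07], -0.6], [[0, 0, 0], [0, 0, -0.15], -1], [[0, 0, 0], [0, 0, -0.18], -1], [[0, 0, 0], [0, 0, -0.18], -1]])

```text
time_s: 20.02
eef_pos: [540.1, -114.3, 107.7]
orientation: [0.19, -0.087, 0.978, 0.015]
ft_force: [-0.1, -0.0, -0.0]
width: 1.003
gripper_force: 0.0
```

```bash
python3 - <<'E'
from meas import *
im,c,st=shot("wrist","w12"); print(st["eef_pos"],st["ft_force"]); rows(im,c,10)
T=np.r_[O+X*-158.3+Y*35.5,46.]; r=tool(9.8,45); print(T); a=T-80*r.as_matrix()[:,2]; plan(a,r); plan(T,r,p0=a,r0=r)
E
```

```text
[ 540.1306774  -114.26726424  107.74964963] [-0.07858888 -0.01877851 -0.03816315]
comp [ 274  184   73  132 7760] [-116.1   33.1]
184 303 326 [[-187.5, 26.5], [-187.5, 44.5]] [[-195.1, 27.0], [-195.1, 44.0]] [[-207.2, 27.8], [-207.2, 43.1]]
194 287 340 [[-177.8, 13.8], [-177.8, 55.6]] [[-185.9, 15.1], [-185.9, 54.4]] [[-199.0, 17.1], [-199.0, 52.5]]
204 285 342 [[-167.5, 11.6], [-167.5, 57.8]] [[-176.3, 13.0], [-176.3, 56.5]] [[-190.3, 15.2], [-190.3, 54.4]]
214 284 343 [[-156.6, 10.0], [-156.6, 59.3]] [[-166.0, 11.5], [-166.0, 57.9]] [[-181.0, 13.9], [-181.0, 55.7]]
224 282 345 [[-145.0, 7.5], [-145.0, 61.7]] [[-155.0, 9.1], [-155.1, 60.2]] [[-171.2, 11.7], [-171.2, 57.7]]
234 280 344 [[-132.6, 4.8], [-132.6, 61.7]] [[-143.4, 6.6], [-143.4, 60.2]] [[-160.6, 9.5], [-160.7, 57.7]]
244 281 340 [[-119.3, 4.7], [-119.4, 59.0]] [[-130.9, 6.5], [-131.0, 57.6]] [[-149.4, 9.3], [-149.4, 55.4]]
254 279 340 [[-105.1, 1.7], [-105.2, 59.9]] [[-117.5, 3.7], [-117.6, 58.4]] [[-137.4, 6.8], [-137.4, 56.2]]
264 275 342 [[-89.9, -3.4], [-90.0, 62.7]] [[-103.2, -1.2], [-103.3, 61.1]] [[-124.4, 2.4], [
[... 1357 characters left out ...]
9.0, -21.4]]
285 232 254 [[-53.8, -52.2], [-53.9, -27.8]] [[-69.2, -47.1], [-69.2, -24.2]] [[-93.8, -38.9], [-93.8, -18.3]]
295 230 262 [[-34.4, -58.0], [-34.5, -21.7]] [[-50.9, -52.6], [-51.0, -18.3]] [[-77.3, -43.9], [-77.4, -13.0]]
305 226 267 [[-13.3, -66.7], [-13.5, -18.4]] [[-31.1, -60.8], [-31.2, -15.3]] [[-59.4, -51.3], [-59.6, -10.3]]
315 222 268 [[9.7, -76.2], [9.4, -19.7]] [[-9.4, -69.7], [-9.6, -16.5]] [[-39.9, -59.3], [-40.1, -11.3]]
316 221 268 [[12.1, -77.9], [11.8, -19.9]] [[-7.1, -71.3], [-7.4, -16.7]] [[-37.8, -60.8], [-38.1, -11.5]]
[ 571.39220651 -108.35939348   46.        ]
turn [ 0.0001 -0.0639  0.0009] shift [ 0.0614  0.0016 -0.0127]
turn [0. 0. 0.] shift [0.  0.  0.2]
```

Call:
jog_arm(commands=[[[0, -0.032, 0.0005], [0.03, 0.001, -0.01], -1], [[0, -0.064, 0.001], [0.061, 0.002, -0.013], -1], [[0, -0.064, 0.001], [0.061, 0.002, -0.013], -1], [[0, -0.064, 0.001], [0.061, 0.002, -0.013], -1], [[0, -0.064, 0.001], [0.061, 0.002, -0.013], -0.7]])

```text
time_s: 20.7
eef_pos: [516.3, -117.7, 100.7]
orientation: [0.38, -0.077, 0.921, 0.035]
ft_force: [0.5, 0.6, 0.4]
width: 0.848
gripper_force: 0.0
```

```bash
python3 - <<'E'
from meas import *
T=np.r_[O+X*-158.3+Y*34.7,46.]; r=tool(10.2,45); plan(T,r); print(get_state()["q"])
E
```

```text
turn [-0.0002 -0.0004 -0.0016] shift [-0.0025 -0.0031  0.1954]
[ 1.02881575  1.37484422 -1.36585674  2.55826007  2.45468588  1.21593587
 -0.0487638 ]
```

Call:
jog_arm(commands=[[[0, 0, -0.0015], [-0.002, -0.003, 0.06], -0.7], [[0, 0, -0.0015], [-0.002, -0.003, 0.12], -0.7], [[0, 0, -0.0015], [-0.002, -0.003, 0.18], -0.7], [[0, 0, -0.0015], [-0.002, -0.003, 0.195], -0.7], [[0, 0, -0.0015], [-0.002, -0.003, 0.195], -0.7], [[0, 0, -0.0015], [-0.002, -0.003, 0.195], -0.7]])

```text
time_s: 21.45
eef_pos: [571.3, -109.5, 48.8]
orientation: [0.381, -0.084, 0.92, 0.032]
ft_force: [-0.6, -0.4, 0.4]
width: 0.854
gripper_force: 0.0
```

```bash
python3 - <<'E'
from meas import *
T=np.r_[O+X*-158.3+Y*34.7,46.]; r=tool(10.2,45); plan(T,r); im,c,st=shot("wrist","w13"); own(st,im,c)
n,l,s,ce=cv2.connectedComponentsWithStats(red(im)); i=min((k for k in range(1,n) if s[k][4]>1500),key=lambda k:abs(ce[k][0]-312))
for y in (235,245,255): k=np.flatnonzero(l[y]==i); print(y,k[0],k[-1],(k[0]+k[-1])/2)
E
```

```text
turn [-0.0004 -0.      0.0007] shift [0.0044 0.0008 0.0054]
press xy -158.57238234009935 34.397985213120734 z 48.78747722526261 heading 9.994527329345747 tilt 44.9992054236292 roll -0.2727381081869787 w 0.8535293185019497 ft [-0.56215164 -0.37698073  0.41923973]
comp [ 269  218   92   77 6277]
col 300 218 294
col 310 218 294
col 320 219 294
-10 [229.0, 288.0, 269.0, 271.0]
-5 [226.0, 284.0, 281.0, 285.0]
0 [224.0, 281.0, 293.0, 299.0]
5 [222.0, 277.0, 305.0, 314.0]
10 [221.0, 273.0, 318.0, 329.0]
235 272 357 314.5
245 272 358 315.0
255 271 358 314.5
```

Call:
jog_arm(commands=[[[0, 0, 0], [0.005, 0.005, 0.006], -0.7], [[0, 0, 0], [0.005, 0.005, 0.006], -0.7], [[0, 0, 0], [0.005, 0.005, 0.006], 1], [[0, 0, 0], [0.005, 0.005, 0.006], 1], [[0, 0, 0], [0.005, 0.005, 0.006], 1], [[0, 0, 0], [0.005, 0.005, 0.006], 1], [[0, 0, 0], [0.005, 0.005, 0.006], 1], [[0, 0, 0], [0.005, 0.005, 0.006], 1]], force=30)

```text
time_s: 22.5
eef_pos: [571.8, -107.6, 45.5]
orientation: [0.381, -0.083, 0.92, 0.032]
ft_force: [-1.2, -0.7, 2.6]
width: 0.547
gripper_force: 34.9
```

```bash
python3 - <<'E'
from meas import *
im,c,st=shot("wrist","w14"); own(st,im,c); r=rot(st["orientation"]); print((r.inv().apply(np.r_[44*X,1.])/400).round(4)); rows(im,c,12)
E
```

```text
press xy -157.81085370753746 36.17298890616705 z 45.46340588111264 heading 9.95461515687281 tilt 45.00662161732688 roll -0.2817715403957267 w 0.5467902271582072 ft [-1.16343084 -0.71326648  2.58457559]
comp [ 267  224   92   74 6143]
col 300 224 297
col 310 224 297
col 320 224 296
-10 [229.0, 288.0, 269.0, 271.0]
-5 [226.0, 284.0, 281.0, 285.0]
0 [224.0, 281.0, 293.0, 299.0]
5 [222.0, 277.0, 305.0, 314.0]
10 [221.0, 273.0, 318.0, 329.0]
[-0.0795  0.0003  0.076 ]
comp [ 267  224   92   74 6143] [-136.3   35.1]
224 291 323 [[-187.8, 24.8], [-188.1, 40.5]] [[-212.8, 27.0], [-213.0, 39.6]] [[-252.8, 30.5], [-252.9, 38.1]]
236 270 355 [[-170.6, 12.5], [-171.4, 57.9]] [[-199.0, 17.1], [-199.6, 53.6]] [[-244.4, 24.4], [-244.7, 46.6]]
248 269 356 [[-149.2, 9.0], [-150.2, 61.3]] [[-181.8, 14.2], [-182.6, 56.3]] [[-233.9, 22.7], [-234.4, 48.3]]
260 268 357 [[-121.6, 4.4], [-123.0, 65.7]] [[-159.6, 10.6], [-160.7, 59.8]] [[-220.4, 20.5], [-221.1, 50.4]]
272 267 357 [[-84.7, -1.6], [-86.7, 70.7]] [[-130.0, 5.7], [-131.6, 63.9]] [[-202.4, 17.5], [-203.4, 52.9]]
284 267 358 [[-32.8, -9.2], [-35.8,
[... 305 characters left out ...]
0 3846] [-92.7 -63.9]
250 154 196 [[-143.7, -62.6], [-144.2, -35.9]] [[-177.4, -43.2], [-177.8, -21.8]] [[-231.2, -12.3], [-231.5, 0.8]]
262 146 224 [[-114.2, -83.1], [-115.5, -26.7]] [[-153.7, -59.7], [-154.7, -14.4]] [[-216.8, -22.2], [-217.5, 5.3]]
274 143 232 [[-74.4, -106.5], [-76.5, -30.9]] [[-121.7, -78.5], [-123.4, -17.8]] [[-197.4, -33.7], [-198.4, 3.2]]
286 140 228 [[-17.5, -139.9], [-20.7, -49.0]] [[-76.0, -105.4], [-78.5, -32.3]] [[-169.6, -50.0], [-171.1, -5.6]]
298 161 215 [[69.0, -160.0], [65.7, -88.4]] [[-6.5, -121.5], [-9.2, -64.0]] [[-127.3, -59.8], [-128.9, -24.8]]
299 207 211 [[75.5, -103.1], [75.2, -96.5]] [[-1.3, -75.8], [-1.5, -70.5]] [[-124.1, -32.0], [-124.3, -28.8]]
```

Call:
jog_arm(commands=[[[0, 0, 0], [-0.016, 0, 0.013], 1], [[0, 0, 0], [-0.032, 0, 0.029], 1], [[0, 0, 0], [-0.048, 0, 0.045], 1], [[0, 0, 0], [-0.064, 0, 0.06], 1], [[0, 0, 0], [-0.076, 0, 0.072], 1], [[0, 0, 0], [-0.08, 0, 0.076], 1], [[0, 0, 0], [-0.08, 0, 0.076], 1], [[0, 0, 0], [-0.08, 0, 0.076], 1]])

```text
time_s: 23.55
eef_pos: [614.8, -99.8, 46.2]
orientation: [0.381, -0.083, 0.92, 0.032]
ft_force: [0.1, -0.5, -1.7]
width: 0.54
gripper_force: 34.6
```

```bash
python3 - <<'E'
from meas import *
im,c,st=shot("wrist","w15"); own(st,im,c); rows(im,c,14)
E
```

```text
press xy -114.10608391818589 36.09442866368601 z 46.18498556514348 heading 9.970487138717463 tilt 44.954733419396874 roll -0.26843990977477145 w 0.5399215724730019 ft [ 0.10428081 -0.46473852 -1.67726777]
comp [ 267  224   92   73 6070]
col 300 224 296
col 310 224 296
col 320 224 296
-10 [229.0, 288.0, 269.0, 271.0]
-5 [226.0, 284.0, 281.0, 285.0]
0 [224.0, 281.0, 293.0, 299.0]
5 [222.0, 277.0, 305.0, 314.0]
10 [221.0, 273.0, 318.0, 329.0]
comp [  87  221  149   75 7686] [-93.4 -62.7]
221 114 132 [[-144.9, -59.5], [-145.1, -50.4]] [[-169.3, -41.1], [-169.4, -33.7]] [[-208.4, -11.6], [-208.4, -7.0]]
235 101 197 [[-125.0, -79.0], [-125.8, -26.4]] [[-153.3, -56.8], [-153.9, -14.3]] [[-198.5, -21.3], [-198.9, 4.9]]
249 97 209 [[-99.2, -98.7], [-100.5, -28.1]] [[-132.4, -72.7], [-133.5, -15.8]] [[-185.6, -31.1], [-186.3, 4.0]]
263 92 221 [[-64.1, -126.1], [-66.3, -30.6]] [[-104.2, -94.8], [-105.9, -17.7]] [[-168.2, -44.7], [-169.3, 2.8]]
277 87 233 [[-14.0, -165.4], [-17.8, -34.0]] [[-63.7, -126.5], [-66.8, -20.5]] [[-143.3, -64.2], [-145.2, 1.1]]
291 190 220 [[59.0, -102.2], [57.7, -67.2
[... 260 characters left out ...]
42.9]] [[-167.2, 26.7], [-167.4, 41.5]] [[-207.1, 30.2], [-207.2, 39.3]]
238 270 355 [[-121.6, 11.6], [-122.3, 58.6]] [[-150.5, 16.3], [-151.1, 54.2]] [[-196.8, 23.8], [-197.2, 47.1]]
252 269 356 [[-94.7, 7.3], [-95.8, 62.7]] [[-128.8, 12.8], [-129.7, 57.5]] [[-183.4, 21.6], [-184.0, 49.2]]
266 268 357 [[-58.2, 1.5], [-59.7, 68.4]] [[-99.3, 8.1], [-100.6, 62.1]] [[-165.2, 18.7], [-166.0, 52.0]]
280 267 358 [[-5.4, -7.0], [-7.9, 76.4]] [[-56.8, 1.3], [-58.8, 68.6]] [[-139.0, 14.5], [-140.3, 56.0]]
294 283 335 [[76.4, -0.2], [74.0, 61.4]] [[9.2, 6.8], [7.2, 56.5]] [[-98.3, 17.9], [-99.6, 48.5]]
296 293 320 [[91.6, 10.5], [90.2, 44.4]] [[21.5, 15.4], [20.3, 42.8]] [[-90.8, 23.2], [-91.5, 40.1]]
```

Call:
jog_arm(commands=[[[0, 0, 0], [0.003, 0, 0.003], 1], [[0, 0, 0], [0.003, 0, 0.003], 0.5], [[0, 0, 0], [0.003, 0, 0.003], -0.5], [[0, 0, 0], [0.003, 0, 0.003], -0.5], [[0, 0, 0], [0.003, 0, 0.003], -0.5], [[0, 0, 0], [0, 0, -0.05], -0.6], [[0, 0, 0], [0, 0, -0.12], -0.6], [[0, 0, 0], [0, 0, -0.2], -0.6], [[0, 0, 0], [0, 0, -0.25], -0.6], [[0, 0, 0], [0, 0, -0.25], -0.6], [[0, 0, 0], [0, 0, -0.25], -0.6]])

```text
time_s: 24.98
eef_pos: [546.2, -112.3, 116.7]
orientation: [0.381, -0.083, 0.92, 0.032]
ft_force: [0.2, -0.6, 0.1]
width: 0.797
gripper_force: 0.0
```

```bash
python3 - <<'E'
from meas import *
im,c,st=shot("wrist","w16"); print(st["eef_pos"],st["q"],st["ft_force"]); rows(im,c,8)
plan([470,-125,220],tool(10,20))
E
```

```text
[ 546.19798697 -112.28362217  116.68156268] [ 1.00264253  1.32586809 -1.37693791  2.48617293  2.40740105  1.15393043
 -0.02360624] [ 0.23311644 -0.57033289  0.1193254 ]
comp [ 180  174   91   73 4178] [-82.5 -53.7]
174 193 223 [[-143.4, -62.3], [-143.6, -37.2]] [[-159.5, -54.3], [-159.7, -31.2]] [[-185.4, -41.4], [-185.5, -21.6]]
182 186 238 [[-130.5, -73.2], [-130.8, -28.0]] [[-147.7, -64.2], [-148.0, -22.8]] [[-175.3, -49.9], [-175.5, -14.4]]
190 184 243 [[-116.3, -80.7], [-116.7, -26.9]] [[-134.6, -71.1], [-135.1, -21.7]] [[-164.1, -55.8], [-164.4, -13.5]]
198 182 245 [[-100.5, -89.0], [-101.0, -28.4]] [[-120.1, -78.8], [-120.7, -23.2]] [[-151.6, -62.4], [-152.1, -14.7]]
206 180 247 [[-82.8, -98.3], [-83.5, -30.2]] [[-103.9, -87.3], [-104.6, -24.8]] [[-137.7, -69.7], [-138.3, -16.1]]
214 185 251 [[-63.1, -101.3], [-63.9, -30.0]] [[-85.8, -90.0], [-86.6, -24.6]] [[-122.2, -72.0], [-122.8, -15.9]]
222 207 260 [[-40.9, -85.3], [-41.7, -24.2]] [[-65.5, -75.4], [-66.2, -19.2]] [[-104.8, -59.5], [-105.4, -11.3]]
230 210 268 [[-15.4, -90.2], [-16.4, -18.7]] [[-42.1, -79.9], [-43.0, -14.2
[... 825 characters left out ...]
], [-151.1, 55.6]]
207 286 341 [[-81.6, 7.5], [-82.2, 63.4]] [[-102.8, 9.8], [-103.4, 61.1]] [[-136.8, 13.6], [-137.2, 57.6]]
215 286 340 [[-61.7, 5.7], [-62.3, 64.1]] [[-84.5, 8.2], [-85.1, 61.8]] [[-121.1, 12.2], [-121.6, 58.1]]
223 290 339 [[-39.1, 8.3], [-39.9, 64.8]] [[-63.8, 10.6], [-64.5, 62.5]] [[-103.4, 14.2], [-103.9, 58.7]]
231 286 340 [[-13.3, 1.5], [-14.2, 68.1]] [[-40.1, 4.3], [-41.0, 65.5]] [[-83.0, 8.8], [-83.7, 61.3]]
239 286 339 [[16.5, -1.1], [15.4, 69.3]] [[-12.8, 1.9], [-13.8, 66.6]] [[-59.6, 6.8], [-60.5, 62.2]]
246 290 331 [[46.4, 1.9], [45.4, 60.6]] [[14.7, 4.7], [13.8, 58.6]] [[-36.0, 9.1], [-36.8, 55.4]]
turn [-0.0004  0.0693  0.0008] shift [-0.0461  0.0008 -0.3195]
```

```bash
python3 - <<'E'
from meas import *
def blob(im,cx,cy,w,name):
    g=im[cy-w:cy+w,cx-w:cx+w].max(2); m=(g<45).astype(np.uint8); n,l,s,ce=cv2.connectedComponentsWithStats(m); print(name,[(s[i].tolist(),(ce[i]+[cx-w,cy-w]).round(1).tolist()) for i in range(1,n) if s[i][4]>8])
t=cv2.imread("pics/top0.png")[:,:,::-1]; s=cv2.imread("pics/scene0.png")[:,:,::-1]
blob(t,406,199,9,"top"); blob(s,253,193,10,"scene")
def tri(a,b):
    ca,cb=cam("top"),cam("scene"); pa=cast(ca,[a],0)[0]; pb=cast(cb,[b],0)[0]; da=pa-ca[3]; db=pb-cb[3]
    k=np.linalg.lstsq(np.c_[da,-db],cb[3]-ca[3],rcond=None)[0]; A=ca[3]+k[0]*da; B=cb[3]+k[1]*db; return A,B
A,B=tri([406.4,199.4],[253,193]); M=(A+B)/2; print(A,B,((M[:2]-O)@X,(M[:2]-O)@Y))
E
```

```text
top [([5, 0, 12, 18, 99], [408.9, 198.6])]
scene [([6, 6, 9, 9, 39], [252.2, 193.3])]
[ 580.51870136 -237.12240037  237.44081036] [ 579.95368458 -238.41903932  237.61190491] (np.float64(-172.9625292558297), np.float64(-93.38179748582345))
```

```bash
python3 - <<'E'
from meas import *
r0=rot(get_state()["orientation"]); a=[520,-117,300]; plan(a,tool(10.4,40)); plan(np.r_[O+X*-221-Y*91,303],tool(10.4,40),p0=a,r0=tool(10.4,40))
E
```

```text
turn [-0.001   0.0138  0.    ] shift [-0.277  -0.0024 -0.3716]
turn [0. 0. 0.] shift [ 0.0155 -0.3182 -0.0228]
```

Call:
jog_arm(commands=[[[0, 0, 0], [-0.1, 0, -0.15], -0.6], [[0, 0.007, 0], [-0.2, 0, -0.28], -0.6], [[0, 0.014, 0], [-0.277, 0, -0.372], -0.6], [[0, 0.014, 0], [-0.277, 0, -0.372], -0.6], [[0, 0.014, 0], [-0.277, -0.15, -0.372], -0.6], [[0, 0.014, 0], [-0.26, -0.32, -0.394], -0.6], [[0, 0.014, 0], [-0.26, -0.32, -0.394], -0.6], [[0, 0.014, 0], [-0.26, -0.32, -0.394], -0.6], [[0, 0.014, 0], [-0.26, -0.32, -0.394], -0.6]])

```text
time_s: 26.15
eef_pos: [530.6, -243.1, 301.5]
orientation: [0.34, -0.085, 0.936, 0.03]
ft_force: [-1.0, 1.1, 0.1]
width: 0.801
gripper_force: 0.0
```

```bash
python3 - <<'E'
from meas import *
im,c,st=shot("wrist","w17"); print(st["eef_pos"],st["q"])
print(proj(c,[np.r_[O+X*-173-Y*93,238],np.r_[O+X*-173-Y*89,249]]).round())
g=im.max(2); p=proj(c,[np.r_[O+X*-173-Y*91,244]])[0].astype(int)
for y in range(p[1]-50,p[1]+54,6): print(y,''.join('#' if v<40 else '+' if v<80 else '.' for v in g[y,p[0]-60:p[0]+60:3]))
print(p)
E
```

```text
[ 530.56018681 -243.13230329  301.47207686] [ 1.3361213   0.69545795 -1.19991478  2.11841286  1.28705663  0.2663468
  1.00442997]
[[310. 207.]
 [315. 218.]]
162 +++++.++..........+.................+++.
168 +++++.............++................++..
174 +++++.+++.........++...............+++..
180 ++++++............++.+...........++++++.
186 +++++++++......++..+++...........+..++..
192 .++++++++.......##++##+..........+..++..
198 ..............++++++++++.........+...++.
204 .............++++++++++++........+..+++.
210 .............++++++++++++.......+...++..
216 ..............+++++++.+++.........+++...
222 ................+++++++...........+++...
228 ..................................++....
234 ..................................++....
240 ..................................+.....
246 ........+...............................
252 .................................+......
258 ........................................
264 ........................................
[312 212]
```

```bash
python3 - <<'E'
from meas import *
im=cv2.imread("pics/w17.png")[:,:,::-1]; h=cv2.cvtColor(im.copy(),cv2.COLOR_RGB2HSV); m=((im.max(2)<95)).astype(np.uint8); m[:184]=0; m[234:]=0; m[:,:280]=0; m[:,345:]=0
m=cv2.morphologyEx(m,cv2.MORPH_OPEN,np.ones((5,5))); k=max(cv2.findContours(m,0,1)[0],key=cv2.contourArea); (x,y),rad=cv2.minEnclosingCircle(k); print(x,y,rad,cv2.boundingRect(k))
c=cam("wrist",get_state()); R_=[(c,(x,y)),(cam("top"),(406.5,199.3)),(cam("scene"),(252.4,193.2))]
for sel in ([0,1,2],[0,1],[0,2]):
    A=np.zeros((3,3)); b=np.zeros(3)
    for i in sel:
        cc,p=R_[i]; d=cast(cc,[p],0)[0]-cc[3]; d/=np.linalg.norm(d); w=1/(300 if i==0 else 1200)**2; P=(np.eye(3)-np.outer(d,d))*w; A+=P; b+=P@cc[3]
    M=np.linalg.solve(A,b); print(sel,M,(M[:2]-O)@X,(M[:2]-O)@Y,"depth wrist",((M-c[3])@c[4])[2])
E
```

```text
312.0 216.6702117919922 35.48252487182617 (280, 184, 65, 50)
[0, 1, 2] [ 582.46754914 -234.86771995  245.88432289] -170.24378392356374 -90.92929212266897 depth wrist 232.90829478969673
[0, 1] [ 578.21112204 -235.16348086  248.65263932] -174.48367469213346 -90.4518275304465 depth wrist 227.84585901798485
[0, 2] [ 585.49599427 -234.35490951  244.46210388] -167.1725195916108 -90.97159873126415 depth wrist 236.27040654591195
```

```bash
python3 - <<'E'
from meas import *
im=cv2.imread("pics/w17.png")[:,:,::-1]; g=im.max(2)
for y in range(186,232,3): print(y,''.join('%4d'%v for v in g[y,283:340:3]))
c=cam("wrist",get_state())
for z in (238,243,249):
    M=cast(c,[(309.5,207.5)],z)[0]; print(z,(M[:2]-O)@X,(M[:2]-O)@Y,((M-c[3])@c[4])[2],proj(cam("top"),M),proj(cam("scene"),M))
E
```

```text
186  150 152 144 129 102  66  66  78  80  79  78  86 118 122 110 101 101 100  99
189  152 152 143 129  92  66  77  75  55  67  81  96 143 143 144 143 143 143 143
192  151 151 142 127  92  61  39  39  40  41  39  38 160 185 185 185 185 185 163
195  152 151 141 127  60  40  41  41  42  41  41  42  40 119 233 233 232 232 233
198  152 152 141 121  43  43  42  42  44  46  45  44  44  45 241 247 247 247 247
201  152 150 140  44  43  44  44  46  48  47  49  49  50  48  47 253 253 253 253
204  138 135 125  42  44  44  46  51  55  55  54  54  53  53  51 225 225 225 225
207   82  82  82  43  44  45  49  54  60  59  57  58  57  55  54  81  82  82  82
210   84  83  83  43  47  48  51  57  64  66  62  66  65  59  56  83  83  83  83
213   84  84  83  51  48  50  52  57  62  63  71  79  72  63  61  83  84  83  83
216   84  84  84  84  47  49  55  59  62  65  82  89  69  61  84  83  83  84  84
219   85  85  84  84  70  53  57  62  68  68  74  69  64  74  84  85  83  84  85
222   87  86  86  86  86  73  57  62  68  70  67  64  75  84  84  85  85  85  85
225   86  87  87  86  86  86  86  80  72  72  81  86  86  85  85  86  86  85  85
228   86  86  87  85  86  86  86  86  86  86  86  86  86  86  86  85  86  85  85
231   86  86  86  87  86  86  85  85  85  86  85  86  86  85  85  85  85  85  86
238 -170.63763540908047 -92.60330038974108 236.69124962774046 [[406.22442255 198.73129615]] [[253.96129407 193.11539533]]
243 -179.22245158524487 -92.47879825655384 226.75862528302812 [[407.26646932 201.15498172]] [[252.05066584 190.26109177]]
249 -189.5242309966421 -92.32939569672914 214.83947606937338 [[408.53344363 204.10182388]] [[249.76893249 186.85239115]]
```

```bash
python3 - <<'E'
from meas import *
r=tool(10.4,40); T=np.r_[O+X*-161-Y*92.6,226]; plan(T,r); print(T)
for a in (29,20,11,2,-5,-12,-18,-24,-27):
    t=np.radians(a); dx=-84-112*np.cos(t)+172; dz=170+112*np.sin(t)-239; print(a,(r.inv().apply(np.r_[X*dx,dz])/400).round(3))
E
```

```text
turn [-0.0004 -0.0003  0.0002] shift [ 0.0035 -0.0085  0.2442]
[ 591.86106605 -234.84230058  226.        ]
29 [ 0.043 -0.     0.012]
20 [ 0.082 -0.     0.031]
11 [ 0.119 -0.     0.056]
2 [0.15  0.    0.086]
-5 [0.172 0.    0.113]
-12 [0.19  0.    0.142]
-18 [0.202 0.    0.169]
-24 [0.212 0.    0.196]
-27 [0.215 0.    0.211]
```

Call:
jog_arm(commands=[[[0, 0, 0], [0.003, -0.008, 0.06], -0.6], [[0, 0, 0], [0.003, -0.008, 0.12], -0.6], [[0, 0, 0], [0.003, -0.008, 0.18], -0.6], [[0, 0, 0], [0.003, -0.008, 0.225], -0.6], [[0, 0, 0], [0.003, -0.008, 0.244], -0.6], [[0, 0, 0], [0.003, -0.008, 0.244], -0.6]])

```text
time_s: 26.95
eef_pos: [592.2, -235.1, 226.9]
orientation: [0.34, -0.085, 0.936, 0.029]
ft_force: [-0.4, -0.9, 0.4]
width: 0.795
gripper_force: 0.0
```

```bash
python3 - <<'E'
from meas import *
r=tool(10.4,40); T=np.r_[O+X*-161-Y*92.6,226]; plan(T,r); im,c,st=shot("wrist","w18"); print(st["ft_force"]); g=im.max(2)
for y in range(210,310,7): print(y,''.join('%4d'%v for v in g[y,250:376:6]))
print(proj(c,[np.r_[O+X*-172-Y*92.6,239]]))
E
```

```text
turn [-0.0006 -0.0002  0.0003] shift [0.002  0.0008 0.0012]
[-0.39140963 -0.86048538  0.39341076]
210  226 223 216 245 163 176 163 125  78  76  80  77 120 168 167 178 130 124 123  72  83
217  223 224 225 226 166 173 162 121 223  86  92  90 119 136 137 137 136 136 137 136  94
224  224 226 224 224 168 175 160 121 223  94 105 112 136 202 202 202 203 186 186 184  89
231  227 227 224 226 170 175 158 123 225  98 115 117 161 250 250 250 250 205 201 201  84
238  228 108  96  96  95  95  95  95  95 112 114 115 176 255 255 255 255 255 209 208  98
245  224  95  97  97  97  96  97  97  91  45  45  45  52  96  97  97  96  96  97  74 108
252  224  96  98  97  97  96  97  46  47  47  46  48  46  46  90  97  96  97  97  98  79
259  224  95  99  99  99  99  57  49  48  50  50  51  50  48  46  98  98  98  98  99  76
266  227  98  99  98  98  98  49  51  51  51  54  55  55  56  56  53  98  98  99  98  77
273  187 102 108 108 108 108  50  52  54  59  67  62  61  62  62  61 107 106 107 101  76
280  154 156 168 170 167 161  52  54  55  62  69  70  73  75  69  66 173 172 173 113  77
287  223 224 110  87  97 101  53  57  61  64  71  71  90  99  73 180 180 112 110 110  88
294  224 225 224  89  97 104 117  60  64  70  74  78  86  76 191 230 230 228 230  83 103
301  223 223 225 224 219 219 225 224 199  72  79  78  86 176 223 230 229 229 229 229 155
308  224 223 226 225 225 226 227 225 227 227 228 227 228 229 228 231 228 229 229 231 229
[[314.80575083 275.24915966]]
```

Call:
jog_arm(commands=[[[0, 0, 0], [0, 0, 0], 1], [[0, 0, 0], [0, 0, 0], 1], [[0, 0, 0], [0, 0, 0], 1], [[0, 0, 0], [0, 0, 0], 1], [[0, 0, 0], [0, 0, 0], 1], [[0, 0, 0], [0, 0, 0], 1], [[0, 0, 0], [0, 0, 0], 1]], force=30)

```text
time_s: 27.88
eef_pos: [591.7, -235.5, 227.8]
orientation: [0.341, -0.085, 0.936, 0.029]
ft_force: [-5.0, -0.1, 4.7]
width: 0.327
gripper_force: 29.0
```

Call:
jog_arm(commands=[[[0, 0, 0], [0.022, 0, 0.006], 1], [[0, 0, 0], [0.043, 0, 0.012], 1], [[0, 0, 0], [0.063, 0, 0.021], 1], [[0, 0, 0], [0.082, 0, 0.031], 1], [[0, 0, 0], [0.1, 0, 0.043], 1], [[0, 0, 0], [0.119, 0, 0.056], 1], [[0, 0, 0], [0.119, 0, 0.056], 1]])

```text
time_s: 28.75
eef_pos: [570.3, -239.6, 179.4]
orientation: [0.34, -0.085, 0.936, 0.029]
ft_force: [1.3, 1.9, -0.6]
width: 0.324
gripper_force: 29.9
```

Call:
jog_arm(commands=[[[0, 0, 0], [0.016, 0, 0.015], 1], [[0, 0, 0], [0.031, 0, 0.03], 1], [[0, 0, 0], [0.043, 0, 0.044], 1], [[0, 0, 0], [0.053, 0, 0.057], 1], [[0, 0, 0], [0.063, 0, 0.072], 1], [[0, 0, 0], [0.071, 0, 0.086], 1], [[0, 0, 0], [0.071, 0, 0.086], 1]])

```text
time_s: 29.62
eef_pos: [570.2, -239.7, 134.2]
orientation: [0.34, -0.085, 0.936, 0.029]
ft_force: [-0.4, 3.5, -3.0]
width: 0.327
gripper_force: 31.2
```

Call:
jog_arm(commands=[[[0, 0, 0], [0.006, 0, 0.013], 1], [[0, 0, 0], [0.012, 0, 0.027], 1], [[0, 0, 0], [0.017, 0, 0.04], 1], [[0, 0, 0], [0.022, 0, 0.054], 1], [[0, 0, 0], [0.022, 0, 0.054], 1]])

```text
time_s: 30.25
eef_pos: [577.1, -238.4, 112.3]
orientation: [0.34, -0.085, 0.936, 0.029]
ft_force: [-2.6, 4.0, -0.5]
width: 0.334
gripper_force: 32.3
```

Call:
jog_arm(commands=[[[0, 0, 0], [0.003, 0, 0.015], 1], [[0, 0, 0], [0.005, 0, 0.025], 1], [[0, 0, 0], [0.005, 0, 0.025], 1]])

```text
time_s: 30.62
eef_pos: [581.5, -237.6, 104.6]
orientation: [0.34, -0.086, 0.936, 0.029]
ft_force: [-12.0, 0.6, 11.0]
width: 0.326
gripper_force: 34.2
```

Call:
jog_arm(commands=[[[0, 0, 0], [0.008, 0, 0.004], 1], [[0, 0, 0], [0.012, 0, 0.006], 1], [[0, 0, 0], [0.012, 0, 0.006], 1]])

```text
time_s: 31.0
eef_pos: [581.7, -237.5, 104.3]
orientation: [0.344, -0.087, 0.934, 0.028]
ft_force: [-20.2, -1.4, 29.2]
width: 0.331
gripper_force: 35.3
```

```bash
python3 - <<'E'
from meas import *
im,c,st=shot("wrist","w19"); print(st["ft_force"],((st["eef_pos"][:2]-O)@X,(st["eef_pos"][:2]-O)@Y)); g=im.max(2)
for y in range(225,330,7): print(y,''.join('%4d'%v for v in g[y,262:366:6]))
E
```

```text
[-20.2004295   -1.41016308  29.20425809] (np.float64(-171.45394804256506), np.float64(-93.38858959425967))
225  110 111  92  92  91  91 108  35  37  39  38  42 117 146 213 213 211 211
232  108 109  92  92  92  92 108  40  41  38  40  40 137 179 179 180 180 180
239  109  92  91  91  90  91 108  40  40  38  40 143 178 179 179 179 180 180
246   95  93 112 116  39  84  71  39  41  39  44 177 178  49 120 179 180 223
253   94 100 115 115  38 104  99  39  45 177 175 174 174  49 119 120 145 163
260   47  47 116  90  38 106  91  36  37  38  39 174 196  49 118 119  54  55
267   47 101 116  42  39  36  40  40  42  41  43  41  42  48  49 118  56  55
274   49 116 116  43  39  42  42  42  43  43  43  44  41  44  49 119 119  54
281   49 150 186  60  41  44  44  46  46  46  45  46  45  44  57 151 133  52
288   48  48 247  70  43  46  48  49  54  52  48  48  46  44  69 146  50  51
295   48  48  48  79  46  47  49  53  61  59  51  49  46  46  69  49  49  50
302   48  48  72  89  47  49  52  60  56  53  51  50  48  46  69  51  50  49
309   48  48  73  96 138  53  57  62  66  69  61  51  48 225  68  49  49  49
316   46  48  62  96 137 225  61  68  80  77  75  74 147 226  67  49  47  47
323   48  49  55 125 135 223 225 188 254 255 254 173 127 227 162  51  49  48
```

Call:
jog_arm(commands=[[[0, 0, 0], [0, 0, 0], -0.6], [[0, 0, 0], [0, 0, 0], -0.6], [[0, 0, 0], [0, 0, 0], -0.6], [[0, 0, 0], [0, 0, 0], -0.6], [[0, 0, 0], [0, 0, -0.06], -0.6], [[0, 0, 0], [0, 0, -0.13], -0.6], [[0, 0, 0], [0, 0, -0.22], -0.6], [[0, 0, 0], [-0.1, 0, -0.32], -0.6], [[0, 0, 0], [-0.2, 0, -0.4], -0.6], [[0, 0, 0], [-0.2, 0, -0.4], -0.6], [[0, 0, 0], [-0.2, 0, -0.4], -0.6]])

```text
time_s: 32.42
eef_pos: [539.3, -245.5, 272.5]
orientation: [0.34, -0.085, 0.936, 0.027]
ft_force: [0.2, 0.8, 0.4]
width: 0.798
gripper_force: 0.0
```

```bash
python3 - <<'E'
from meas import *
im,c,st=shot("wrist","w20"); print(st["eef_pos"],st["width"]); rows(im,c,12)
# dark ball near expected spot
for z in (118,124,130): print(proj(c,[np.r_[O+X*-186-Y*92.6,z]]).round())
p=proj(c,[np.r_[O+X*-186-Y*92.6,124]])[0].astype(int); g=im.max(2)
for y in range(p[1]-36,p[1]+37,6): print(y,''.join('%4d'%v for v in g[y,p[0]-39:p[0]+40:6]) if 0<=y<400 else '')
plan([470,-125,220],tool(10,20))
E
```

```text
[ 539.33417556 -245.49619754  272.51759874] 0.7981512527285468
comp [ 322   91   48   64 2256] [-97.7 -50.9]
91 341 361 [[-143.7, -63.0], [-143.8, -37.9]] [[-151.3, -64.1], [-151.4, -39.8]] [[-163.6, -65.7], [-163.7, -42.9]]
103 331 368 [[-126.0, -74.0], [-126.2, -26.7]] [[-134.2, -74.7], [-134.5, -29.0]] [[-147.5, -75.8], [-147.7, -32.6]]
115 331 369 [[-106.8, -73.0], [-107.1, -22.2]] [[-115.7, -73.8], [-116.0, -24.7]] [[-129.9, -74.9], [-130.2, -28.6]]
127 329 363 [[-85.7, -74.7], [-86.0, -26.9]] [[-95.3, -75.3], [-95.6, -29.1]] [[-110.7, -76.4], [-111.0, -32.8]]
139 327 359 [[-62.4, -76.5], [-62.8, -29.1]] [[-72.9, -77.1], [-73.2, -31.3]] [[-89.6, -78.0], [-89.9, -34.9]]
151 323 360 [[-36.7, -81.5], [-37.2, -24.1]] [[-48.0, -81.9], [-48.5, -26.4]] [[-66.2, -82.6], [-66.6, -30.3]]
154 324 360 [[-29.9, -79.8], [-30.3, -23.1]] [[-41.4, -80.3], [-41.9, -25.5]] [[-59.9, -81.0], [-60.3, -29.4]]
comp [ 380   92   62   63 2410] [-96.8  37. ]
92 413 431 [[-142.7, 23.3], [-142.8, 45.9]] [[-150.4, 19.3], [-150.5, 41.1]] [[-162.7, 12.8], [-162.8, 33.5]]
104 399 438 [[-124.9, 11.0], [-125.2, 6
[... 785 characters left out ...]
 42  32  35  33  36  44  44  46
96   78  78  81  82  82  32  34  34  34  36 153 165 164 164
102   81  80  83  82  83  39  40  44  40  36 152 166 165 165
108   83  82  82  82  37  40  49  53  52  37 164 255 255 255
114   82  83  83  82  40  47  64  61  59  53 202 201 201 199
120   83  83  83  83  39  51  59  83  69  96 161 161 161 162
126   83  82  83  83  83  51  65  66  63 134 153 153 153 249
132  105  82  82  82  83  36 241 254  42 160 162 161 162 252
138  106 105  83  84  84  50 241 254  43 161 162 162 162 252
144  106 106  83  83  84  50 241 254  41 161 162 162 162 252
150  107 104  84  84  90  62 241 254 133 162 162 162 162 252
turn [-0.0001  0.0551  0.001 ] shift [0.1705 0.3268 0.0235]
```

```bash
python3 -c "
from cell import *
print(hand_in())"
```

```text
the job is handed in; nothing more can be done
None
```

The job is handed in: the left red sole lies beside its mate, with a gap of about 20 mm, heels level to about 1 mm and the same heading. The lever is fully down on both soles and the arm is clear. On the first try the sole was knocked out of the grip against the plate edge, and I regrasped it; the right sole did not move, and I saw no other bench item disturbed but did not re-measure them.

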